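# Load the mould warmer and start its programme

### The job

Warm the small metal pudding moulds that stand on the bench: push the warmer's cover fully back, set every mould upright in a pocket of its own, and draw the cover fully shut again. Then, on the control box, key in the programme one press at a time: left small key, right small key, left small key again, and last the large start key in front. Never press the middle key, and leave everything else on the bench where it is.

Things in the scene. Friction and masses are not known exactly. Their poses are not given: they have to be found in the camera images.
- warmer: Fixed bench mould warmer, left or right on the bench, turned up to 0.1 rad: block 300 mm wide (its y), top 50 mm above the bench. Origin on the bench; front face at x = -90 mm, rear at +120 mm; +x away from the robot, +y to its left. Five pockets in a row (see pocket1). Side rails at y = +-146 mm (7 mm thick, up to 78 mm above the bench) carry the cover.
- pocket1 (a point): Centre of the mouth of the leftmost pocket, at x = -45, y = +116, z = 50 mm of the warmer. All five pockets are round, 47 mm wide, 25 mm deep, with a flat floor 25 mm above the bench; y = +116, +58, 0, -58, -116 mm.
- cover (a joint): Position in m of the warmer's flat sliding steel cover (90 mm deep, 300 mm wide; underside 78, top 84 mm above the bench). 0: fully shut over the pockets, at its stop; 0.105: fully back along the warmer's +x, at its stop (front edge then 60 mm behind the row of pocket centres). About 3 N of friction, stays where left. Starts 0 to 15 mm open.
- cover_handle (a point): Centre of the black grip bar on the cover: 14 mm thick (warmer's x), 90 mm long (warmer's y), 18 mm high; top 118 mm, centre 109 mm above the bench; under it a 16 mm gap with a small post 36 mm either side. At cover = 0 it is at x = -75 mm of the warmer; it moves with the cover.
- panel: Fixed control box of the warmer, 140 mm (x, from -90 to +50 mm) by 160 mm (y), 40 mm high, four spring keys on top and a dark display strip along the edge farthest from the robot. Origin on the bench; +x away from the robot, +y to the robot's left. It stands on the other side from the warmer, turned by up to 0.2 rad.
- key_left_top (a point): Centre of the top of the left small key (largest y of the row of three, as the robot sees it), 22 mm across, 62 mm above the bench when up. Every key stands in a dark collar whose top is 52 mm above the bench. The small keys lie in a row 46 mm apart, at x = -18 mm of the panel.
- key_right_top (a point): Centre of the top of the right small key, as key_left.
- key_start_top (a point): Centre of the top of the large start key, 34 mm across, alone in front of the row (nearer the robot), at x = -66 mm of the panel, 62 mm above the bench when up.
- key_left (a joint): Travel in m of this key: 0 up, 0.006 fully down; it springs back. About 1.5 N starts it, 5 N holds it fully down; it counts as pressed beyond 4.2 mm, held for 0.1 s, and as up below 2 mm.
- key_middle (a joint): Travel in m of this key: 0 up, 0.006 fully down; it springs back. About 1.5 N starts it, 5 N holds it fully down; it counts as pressed beyond 4.2 mm, held for 0.1 s, and as up below 2 mm. The small key between left and right, at x = -18 mm, y = 0 of the panel; not to be pressed.
- key_right (a joint): Travel in m of this key: 0 up, 0.006 fully down; it springs back. About 1.5 N starts it, 5 N holds it fully down; it counts as pressed beyond 4.2 mm, held for 0.1 s, and as up below 2 mm.
- key_start (a joint): Travel in m of this key: 0 up, 0.006 fully down; it springs back. About 1.5 N starts it, 5 N holds it fully down; it counts as pressed beyond 4.2 mm, held for 0.1 s, and as up below 2 mm.
- mould1: Small empty metal pudding mould, round, 45 mm tall: 38 mm across at the foot, tapering out to 45 mm at 28 mm height, then a straight collar 48 mm across from 30 mm height to the rim. About 70 g. Origin at the centre of the underside, z up through the mouth. Standing in a pocket its origin is 25 mm above the bench and its rim 20 mm above the block. May be absent.
- mould2: Small empty metal pudding mould, round, 45 mm tall: 38 mm across at the foot, tapering out to 45 mm at 28 mm height, then a straight collar 48 mm across from 30 mm height to the rim. About 70 g. Origin at the centre of the underside, z up through the mouth. Standing in a pocket its origin is 25 mm above the bench and its rim 20 mm above the block. May be absent.
- mould3: Small empty metal pudding mould, round, 45 mm tall: 38 mm across at the foot, tapering out to 45 mm at 28 mm height, then a straight collar 48 mm across from 30 mm height to the rim. About 70 g. Origin at the centre of the underside, z up through the mouth. Standing in a pocket its origin is 25 mm above the bench and its rim 20 mm above the block. May be absent.
- mould4: Small empty metal pudding mould, round, 45 mm tall: 38 mm across at the foot, tapering out to 45 mm at 28 mm height, then a straight collar 48 mm across from 30 mm height to the rim. About 70 g. Origin at the centre of the underside, z up through the mouth. Standing in a pocket its origin is 25 mm above the bench and its rim 20 mm above the block. May be absent.
- mould5: Small empty metal pudding mould, round, 45 mm tall: 38 mm across at the foot, tapering out to 45 mm at 28 mm height, then a straight collar 48 mm across from 30 mm height to the rim. About 70 g. Origin at the centre of the underside, z up through the mouth. Standing in a pocket its origin is 25 mm above the bench and its rim 20 mm above the block. May be absent.
- cocoa_tin: Bystander: paper-labelled can, 54 mm across, 60 mm tall; origin at the centre of its underside.
- pastry_ring: Bystander: open steel ring, 64 mm across, 35 mm tall; origin at the centre of its underside.
- sugar_jar: Bystander: glass jar, 44 mm across, 80 mm tall, between warmer and panel; origin at the centre of its underside.
- spatula: Bystander: spatula, 240 mm long, lying at the left.
- chocolate_block: Bystander: dark chocolate block 70 x 130 x 30 mm, lying at the right.
Not all that is in view belongs to the job. Leave any orange or purple look-alike of the mould1 alone.

How it is judged:
By the outcome, as a careful person would: the job done as asked, in the order asked, and still so for the second after the job is handed in, with the robot touching nothing.
Of mould1, mould2, mould3, mould4, mould5 only 3 to 5 are there at a start; the rules pass over those that are not, and their reading is None.
At some moment in a run one of mould1, mould2, mould3, mould4, mould5 may be knocked a few centimetres aside while the robot is not near it.
It also fails if it takes over 210 s, if anything falls off the work surface, if the arm or the gripper's body presses on something with over 40 N, if the wrist force passes 120 N, or if a joint passes its speed limit or range.

### The arm

A 6-joint arm with a two-finger parallel gripper is mounted at the origin on the work surface. World frame = base frame: x ahead of the robot, y to its left, z up, the work surface at z = 0. Lengths are in mm, angles in rad, forces in N, time in s.
With the tool pointing down it reaches from about 350 to 850 mm from the base axis. Payload 8.1 kg.
Tool frame: the origin (TCP) lies at the very end of the fingers, on their centre line; the grasp point (between the pads) lies 19 mm behind it; z points along the fingers, y is the direction in which the jaws open and shut (so a half turn about z gives the same grasp; the last joint's range is limited). The gripper opens to 93 mm and grips with 3 to 60 N. Pads are 15 mm wide; open, the fingers measure 128 mm over their backs; the gripper's body (75 mm by 188 mm) begins 65 mm behind the grasp point.
Start: joints at [-1.188, 0.13, 1.488, -0, 1.523, -0.085], TCP at [270.574, -535.532, 218.635] pointing down, gripper open.
Joint ranges: [-2.96, 2.96], [-0.89, 2.26], [0.02, 2.5], [-1.34, 4.48], [0, 2.73], [-2.66, 2.66]. Speed limits (rad/s): [2.39, 2.39, 2.79, 3.14, 3.14, 3.14].

### API

Orientations are given as [roll, pitch, yaw] about the fixed x, y, z axes, in that order (R = Rz(yaw) Ry(pitch) Rx(roll)).
In Python, from bench import ctrl gives the robot as it stands.
- The arm moves only by the shell command python3 -m jog 'ROWS' [FORCE]. ROWS is JSON, one flat list of numbers, 7 for each row, row after row: the turn, a rotation vector about the world's x, y, z in degrees, then the shift along the world's x, y, z in cm, then the opening in per cent of the stroke, from 0 (shut) to 100 (fully open). A call has 1 to 8 rows; each row shifts and turns the pose as measured when the row begins; what a row does not reach is not made up. A row lasts 1/10 s, in which the tool goes at most 50 mm and 8.59 degrees, less where a joint would pass 70% of its speed; a pose out of reach is approached as far as the arm can. A call with a gripper value outside its range is refused whole. The fingers move at their own pace and stop on an object; FORCE is the grip in N (left out, the last holds). Time passes only in rows, so rows that do not move let the fingers close. It gives the time, the measured TCP pose, the force and the opening at its end, in the units of the state.
- ctrl.state(): the state, without advancing time (a new reading comes with each control period).
- ctrl.capture(name): name is "scene" or "top" or "wrist"; returns a dict with "color" (400x640x3 uint8, red, green, blue), "intrinsics" (3x3 intrinsics, pixels), "k1" (the pictures are not rectified: a ray, as slopes to the right and down, at radius r is drawn at 1 + k1 r^2 times it, then the intrinsics apply), "R" (3x3) and "t" (3): a world point X has camera coordinates R X + t. Camera axes: x right, y down, z forward; pixel columns grow to the right and rows downward; lengths in mm; the calibration is good to about 2 mm. A picture is of the moment at which its call begins. There is no depth.
- ctrl.sign_off(): hands the job in, once; it reports no verdict.
The state is a dict: "t": time; "joint_positions": joint angles; "qd": joint speeds; "effort": joint torques, N m; "ee_pos": TCP position; "ee_rot": TCP orientation; "contact_force": force on the tool from outside, world axes, zero at the start; "wrist_torque": the same for the moment, N m; "gripper_width": opening from 0.0 (shut) to 1.0 (fully open).
Only numpy, scipy, OpenCV 4.12 (cv2) and the standard library are available. Lean on these libraries where they do the work, as an engineer would, in place of code of your own. Each camera call takes 0.05 s, during which the arm holds its last target.

## Working session

There is one attempt and no reset: what is moved stays moved. The work goes in short steps, Python scripts to look and compute and a shell command to move; the robot and the scene stay as the last step left them, time stands still between calls to the robot, and variables do not carry over. Pictures are saved under pics/ and viewed, and the job is handed in when it is done.

```bash
ls -la; mkdir -p pics; python3 - <<'E'
from bench import ctrl
import cv2
print(ctrl.state())
for n in ["scene","top","wrist"]:
    c=ctrl.capture(n); cv2.imwrite(f"pics/{n}0.png",c["color"][:,:,::-1])
    print(n,c["intrinsics"],c["k1"],c["R"],c["t"])
E
```

```text
total 12
drwxr-xr-x  3 agent agent 4096 Dec  7 10:16 .
drwxr-xr-x 23 root  root  4096 Dec  7 10:16 ..
drwxr-xr-x  2 agent agent 4096 Dec  7 10:16 pics
{'t': 0.0, 'joint_positions': array([-1.18839925e+00,  1.31161612e-01,  1.48930891e+00, -1.68389555e-05,
        1.52299805e+00, -8.53871214e-02]), 'qd': array([ 9.84824524e-04, -1.19801024e-03, -4.82248328e-07,  7.69595451e-04,
        2.16793779e-04,  4.11547179e-04]), 'effort': array([-3.50173323e-03, -5.59843755e+01, -4.91765034e+01,  7.63827679e-02,
        3.52920243e-02, -1.36303606e-04]), 'ee_pos': array([ 270.34739771, -534.98523777,  217.57091794]), 'ee_rot': array([-3.13972213e+00, -1.43228387e-04,  4.67784882e-01]), 'contact_force': array([0.69821923, 0.01153928, 0.25579052]), 'wrist_torque': array([-0.00498517,  0.02207739,  0.05360382]), 'gripper_width': 0.996720253144997}
scene [[436.29610084   0.         316.96453747]
 [  0.         436.29610084 200.31567901]
 [  0.           0.           1.        ]] -0.022489447278008952 [[-0.84821971  0.52953411  0.0108147 ]
 [ 0.36174616  0.59412588 -0.71843869]
 [-0.38686309 -0.60548168 -0.69550621]] [ 414.97963316 -124.93566913 1416.47097497]
top [[400.60471483   0.         318.73698608]
 [  0.         400.60471483 199.16907942]
 [  0.           0.           1.        ]] 0.012391105577712764 [[-0.0046055  -0.99998757  0.00191182]
 [-0.99288252  0.00434523 -0.1190186 ]
 [ 0.11900882 -0.00244636 -0.99289018]] [   3.81106572  508.43319221 1037.08499963]
wrist [[289.27554924   0.         318.5856285 ]
 [  0.         289.27554924 196.27502252]
 [  0.           0.           1.        ]] -0.03280266839670153 [[ 0.44954059 -0.89325775 -0.00196219]
 [-0.86521763 -0.43597311  0.24764065]
 [-0.22206239 -0.1096268  -0.96884997]] [-597.85216873  -27.92813686  391.28217305]
```

View pics/top0.png

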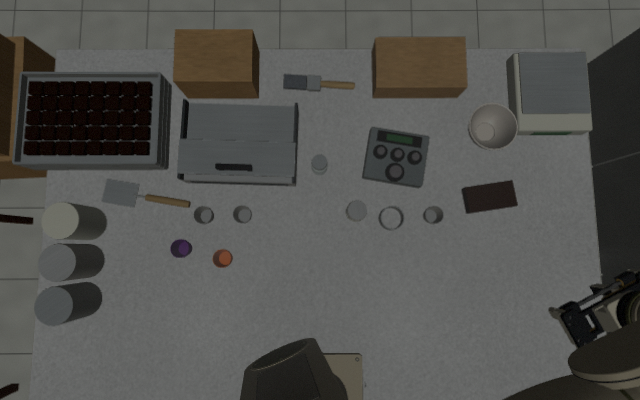

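View pics/scene0.png

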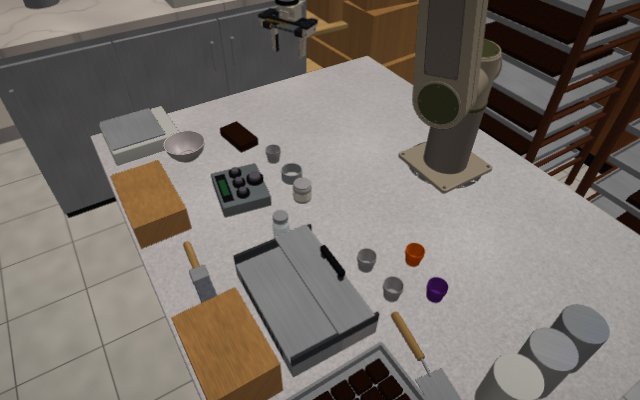

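View pics/wrist0.png

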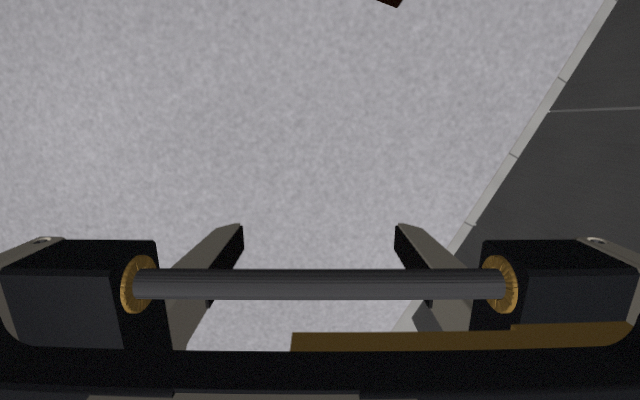

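The top view shows three metal moulds at about (204,215), (243,214) and (433,214). The tin is at (357,211), the ring at (391,217) and the jar at (320,164). The warmer is on the left and the panel at (396,157). The look-alikes are at (181,248) and (222,258).

```bash
cat > h.py <<'E'
import numpy as np, cv2
from bench import ctrl
def ray(c,uv):
    K=c["intrinsics"]; d=np.array([(uv[0]-K[0,2])/K[0,0],(uv[1]-K[1,2])/K[1,1]])
    s=d.copy()
    for _ in range(20): s=d/(1+c["k1"]*(s@s))
    R=np.array(c["R"]);t=np.array(c["t"])
    return -R.T@t, R.T@np.array([s[0],s[1],1.])
def onz(c,uv,z):
    o,d=ray(c,uv); return o+d*(z-o[2])/d[2]
def proj(c,X):
    p=np.array(c["R"])@np.asarray(X,float)+np.array(c["t"]); s=p[:2]/p[2]; s=s*(1+c["k1"]*(s@s))
    K=c["intrinsics"]; return np.array([K[0,0]*s[0]+K[0,2],K[1,1]*s[1]+K[1,2]])
def tri(c1,u1,c2,u2):
    o1,d1=ray(c1,u1);o2,d2=ray(c2,u2)
    A=np.stack([d1,-d2],1); s=np.linalg.lstsq(A,o2-o1,rcond=None)[0]
    a=o1+d1*s[0];b=o2+d2*s[1]; return (a+b)/2,np.linalg.norm(a-b)
def crop(c,x0,y0,x1,y1,f,name):
    im=c["color"][y0:y1,x0:x1,::-1]; im=cv2.resize(np.clip(im.astype(float)*1.6,0,255).astype(np.uint8),None,fx=f,fy=f,interpolation=cv2.INTER_CUBIC)
    for x in range((x0+9)//10*10,x1,10):
        cv2.line(im,((x-x0)*f,0),((x-x0)*f,5),(0,0,255),1)
        if x%20==0: cv2.putText(im,str(x),((x-x0)*f-8,16),0,.35,(0,0,255),1)
    for y in range((y0+9)//10*10,y1,10):
        cv2.line(im,(0,(y-y0)*f),(5,(y-y0)*f),(0,0,255),1)
        if y%20==0: cv2.putText(im,str(y),(6,(y-y0)*f+4),0,.35,(0,0,255),1)
    cv2.imwrite("pics/"+name,im)
E
python3 - <<'E'
from h import *
c=ctrl.capture("top")
crop(c,170,90,310,230,5,"w1.png"); crop(c,330,110,460,230,5,"p1.png")
E
```

```text
(no output)
```

View pics/w1.png

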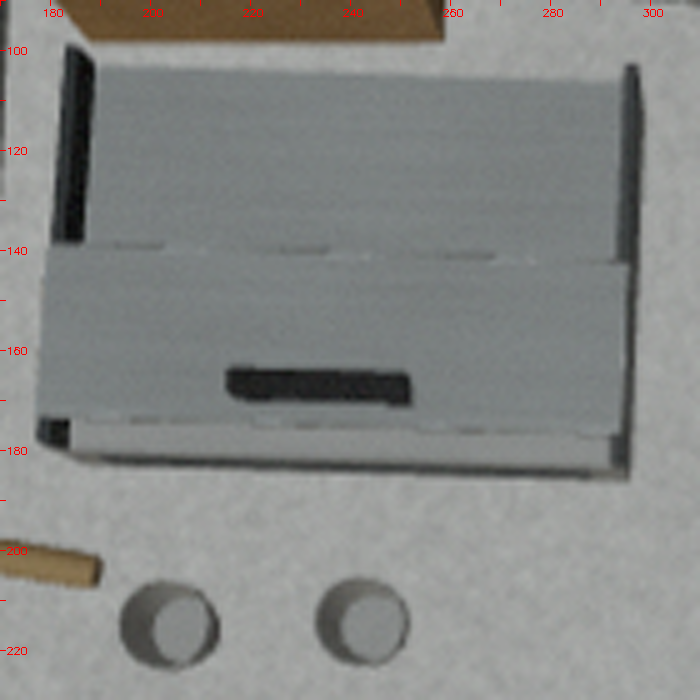

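View pics/p1.png

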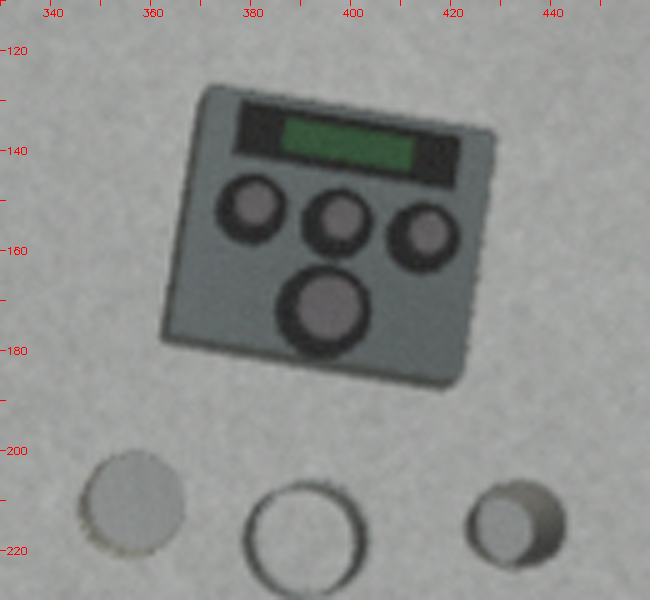

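```bash
cat > m1.py <<'E'
from h import *
c=ctrl.capture("top"); s=ctrl.capture("scene")
P=lambda x,y,x0=170,y0=90:(x0+x/5-.5,y0+y/5-.5)
print("cover corners z84")
for p in [(37,421),(614,436),(48,243),(630,264)]: print(onz(c,P(*p),84).round(1))
g=c["color"].astype(int).max(2)
m=(g<45).astype(np.uint8); m[:155]=0;m[176:]=0;m[:,:205]=0;m[:,262:]=0
n,l,st,ce=cv2.connectedComponentsWithStats(m)
for i in range(1,n):
    if st[i,4]>40:
        print("handle",st[i],onz(c,ce[i],116).round(1))
        ct=max(cv2.findContours((l==i).astype(np.uint8),0,1)[0],key=len); r=cv2.minAreaRect(ct); b=cv2.boxPoints(r)
        print(np.array([onz(c,q,116)[:2] for q in b]).round(1).tolist())
# panel keys: brown-ish key tops; 
print("keys")
hsv=cv2.cvtColor(c["color"],cv2.COLOR_RGB2HSV)
print([ (x,y,c["color"][y,x].tolist()) for x,y in [(380,150),(397,153),(395,171),(391,151),(204,205),(430,205),(215,216)]])
col=c["color"].astype(int)
roi=np.zeros(g.shape,bool);roi[125:188,362:430]=1
m=(roi&(g<38)).astype(np.uint8)
n,l,st,ce=cv2.connectedComponentsWithStats(m)
for i in range(1,n):
    if st[i,4]>20: print(st[i],ce[i])
m=(roi&(col[...,0]>=col[...,1]+3)&(g>45)).astype(np.uint8)
n,l,st,ce=cv2.connectedComponentsWithStats(m)
for i in range(1,n):
    if st[i,4]>8: print("key",st[i],onz(c,ce[i],62).round(1))
E
python3 m1.py; python3 - <<'E'
from h import *
c=ctrl.capture("scene")
crop(c,200,130,300,220,7,"s1.png");crop(c,225,215,415,345,4,"s2.png")
E
```

```text
cover corners z84
[568.8 362.1  84. ]
[559.9  68.7  84. ]
[661.7 359.8  84. ]
[649.6  60.8  84. ]
handle [215 164  37   7 217] [580.1 212.9 116. ]
[[574.5, 257.8], [589.3, 257.7], [585.9, 168.4], [571.1, 168.7]]
keys
[(380, 150, [59, 58, 58]), (397, 153, [61, 60, 60]), (395, 171, [60, 58, 60]), (391, 151, [39, 41, 40]), (204, 205, [95, 96, 94]), (430, 205, [97, 99, 98]), (215, 216, [102, 104, 103])]
[377 130  45  17 265] [399.05660377 138.41509434]
[373 145  14  14  87] [379.54022989 151.94252874]
[391 148  14  14  88] [396.31818182 154.97727273]
[407 151  15  14  92] [413.38043478 157.68478261]
[385 163  19  19 135] [393.44444444 172.71851852]
```

View pics/s1.png

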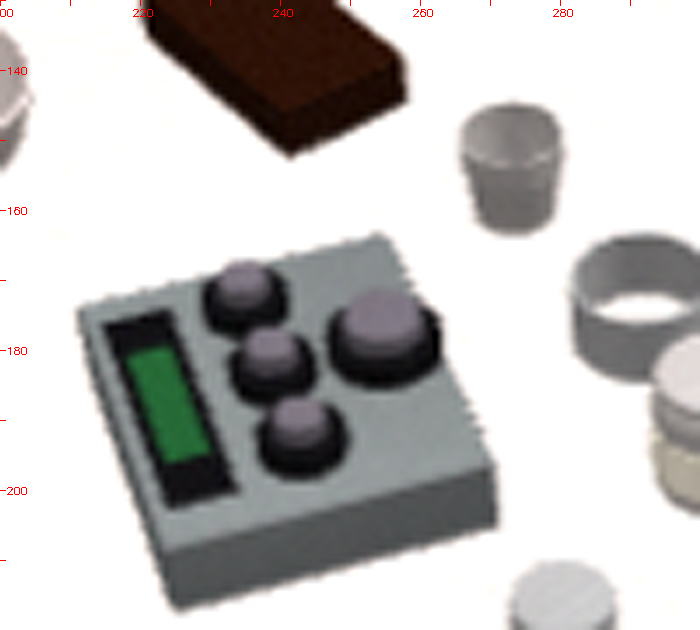

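View pics/s2.png

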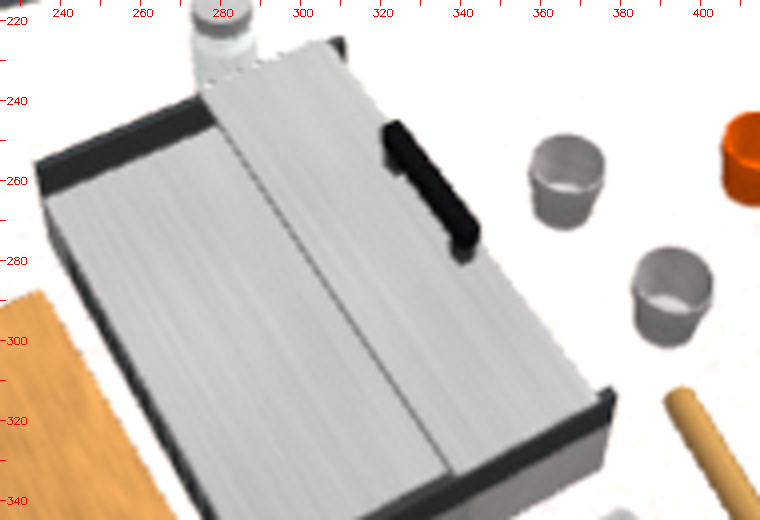

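```bash
python3 -m jog '[0,0,7.6,1.8,4.4,0,50, 0,0,7.6,1.8,4.4,0,50, 0,0,7.6,1.8,4.4,0,50, 0,0,7.6,1.8,4.4,0,50, 0,0,7.6,1.8,4.4,0,50, 0,0,7.6,1.8,4.4,0,50, 0,0,7.6,1.8,4.4,0,50, 0,0,7.6,1.8,4.4,0,50]' 30
```

```text
t: 1.15
ee_pos: [414.1, -175.4, 216.8]
ee_rot: [3.141, 0.001, 1.558]
contact_force: [0.7, -0.3, 0.6]
gripper_width: 0.5
```

```bash
python3 - <<'E'
from h import *
c=ctrl.capture("top")
P=lambda x,y,x0=330,y0=110:(x0+x/5-.5,y0+y/5-.5)
for n,p in dict(L=(254,204),M=(338,208),R=(430,234),S=(327,307)).items(): print(n,onz(c,P(*p),62).round(1))
for n,p in dict(L=(252,209),M=(337,223),R=(424,238),S=(324,312)).items(): print(n,onz(c,P(*p),52).round(1))
for n,p in dict(m1=(204-170,0),).items(): pass
print(onz(c,(203.4,214.3),45),onz(c,(242.1,213.8),45),onz(c,(432.6,214.3),45))
E
```

```text
L [ 633.  -160.5   62. ]
M [ 630.7 -204.4   62. ]
R [ 616.6 -252.2   62. ]
S [ 578.  -197.3   62. ]
L [ 632.8 -160.9   52. ]
M [ 625.  -205.7   52. ]
R [ 616.7 -251.5   52. ]
S [ 577.2 -197.6   52. ]
[468.20761058 302.98003586  45.        ] [469.0464963  202.07974245  45.        ] [ 465.54171713 -295.97011142   45.        ]
```

```bash
python3 -m jog '[0,0,-0.2,2.05,4.5,0,40, 0,0,-0.2,2.05,4.5,0,40, 0,0,-0.2,2.05,4.5,0,40, 0,0,-0.2,2.05,4.5,0,40, 0,0,-0.2,2.05,4.5,0,40, 0,0,-0.2,2.05,4.5,0,40, 0,0,-0.2,2.05,4.5,0,40, 0,0,0,2.05,4.5,0,40]' 30; python3 - <<'E'
from h import *
c=ctrl.capture("wrist"); crop(c,0,0,640,400,1,"wr1.png"); print(ctrl.state()["ee_pos"],proj(c,(580,213,118)))
E
```

```text
t: 2.0
ee_pos: [578.4, 188.4, 218.8]
ee_rot: [3.133, 0.0, 1.54]
contact_force: [0.5, -1.1, 0.8]
gripper_width: 0.401
[579.43104091 194.79262915 217.04828473] [318.74668361 171.86133982]
```

View pics/wr1.png

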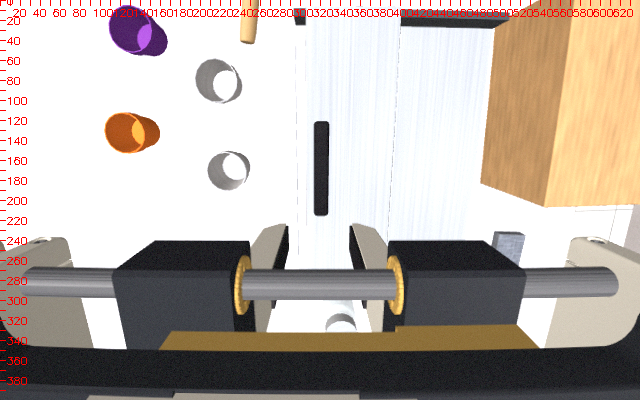

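The wrist view shows the grip bar at (321,168), within 2 to 4 px of its prediction at (319,172). I'm descending over it.

```bash
python3 -m jog '[0,0,-0.2,0.1,1.0,-3,40, 0,0,-0.2,0,0.8,-3,40, 0,0,0,0,0,-3,40, 0,0,0,0,0,-2,40, 0,0,0,0,0,-0.8,40, 0,0,0,0,0,0,40]'; python3 - <<'E'
from h import *
c=ctrl.capture("wrist"); crop(c,0,0,640,400,1,"wr2.png"); s=ctrl.state();print(s["ee_pos"],s["contact_force"])
E
```

```text
t: 2.65
ee_pos: [581.4, 216.8, 94.2]
ee_rot: [3.134, -0.003, 1.54]
contact_force: [-0.2, 0.6, 0.2]
gripper_width: 0.398
[581.84569467 216.89316945  95.06959226] [-0.0423244  -0.48146404 -0.1740507 ]
```

View pics/wr2.png

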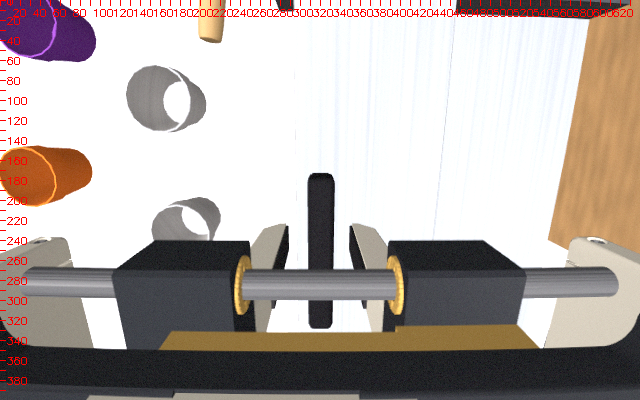

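The bar runs between the fingers, centred at about column 321. I'll close on it.

```bash
python3 -m jog '[0,0,0,0,0,0,5, 0,0,0,0,0,0,5, 0,0,0,0,0,0,5, 0,0,0,0,0,0,5, 0,0,0,0,0,0,5]' 25
python3 -m jog '[0,0,0,1.5,-0.05,0,5, 0,0,0,1.5,-0.05,0,5, 0,0,0,1.5,-0.05,0,5, 0,0,0,1.5,-0.05,0,5]'
```

```text
t: 3.2
ee_pos: [584.2, 217.0, 99.7]
ee_rot: [3.128, -0.006, 1.538]
contact_force: [1.4, 0.7, -5.4]
gripper_width: 0.148
t: 3.6
ee_pos: [641.6, 215.0, 99.7]
ee_rot: [3.135, -0.004, 1.54]
contact_force: [-4.0, 1.1, 0.9]
gripper_width: 0.151
```

```bash
python3 -m jog '[0,0,0,1.2,-0.04,0,5, 0,0,0,1.2,-0.04,0,5, 0,0,0,0.6,-0.02,0,5]'; python3 -m jog '[0,0,0,0.5,-0.02,0,5, 0,0,0,0.5,-0.02,0,5]'
```

```text
t: 3.9
ee_pos: [672.0, 214.0, 99.7]
ee_rot: [3.138, -0.004, 1.54]
contact_force: [-3.7, -0.3, -0.3]
gripper_width: 0.151
t: 4.1
ee_pos: [675.4, 213.9, 99.4]
ee_rot: [-3.129, -0.002, 1.541]
contact_force: [-39.9, -3.3, 22.5]
gripper_width: 0.149
```

```bash
python3 -m jog '[0,0,0,0,0,0,5, 0,0,0,0,0,0,5]'; python3 -m jog '[0,0,0,0,0,0,40, 0,0,0,0,0,0,40, 0,0,0,0,0,0,40, 0,0,0,0,0,3,40, 0,0,0,0,0,4,40, 0,0,0,-2,0,4,40, 0,0,0,-4,0,2,50, 0,0,0,-4,0,0,50]'
```

```text
t: 4.3
ee_pos: [674.7, 213.9, 99.5]
ee_rot: [-3.128, -0.001, 1.541]
contact_force: [-0.7, 0.5, -3.2]
gripper_width: 0.15
t: 5.1
ee_pos: [575.9, 212.5, 232.4]
ee_rot: [-3.132, -0.002, 1.538]
contact_force: [1.0, 0.6, 1.4]
gripper_width: 0.487
```

```bash
python3 -m jog '[0,0,0,-4,-2,0,60, 0,0,0,-4,-2,0,60, 0,0,0,-4,-2,0,60, 0,0,0,-2,-3,0,60, 0,0,0,0,0,0,60]'; python3 - <<'E'
from h import *
c=ctrl.capture("top"); crop(c,170,90,310,230,5,"w2.png"); w=ctrl.capture("wrist"); crop(w,0,0,640,400,1,"wr3.png"); print(ctrl.state()["ee_pos"])
E
```

```text
t: 5.6
ee_pos: [429.5, 121.6, 236.2]
ee_rot: [3.14, -0.005, 1.542]
contact_force: [1.2, -0.1, 0.2]
gripper_width: 0.599
[431.41258981 123.45393701 236.5977911 ]
```

View pics/w2.png

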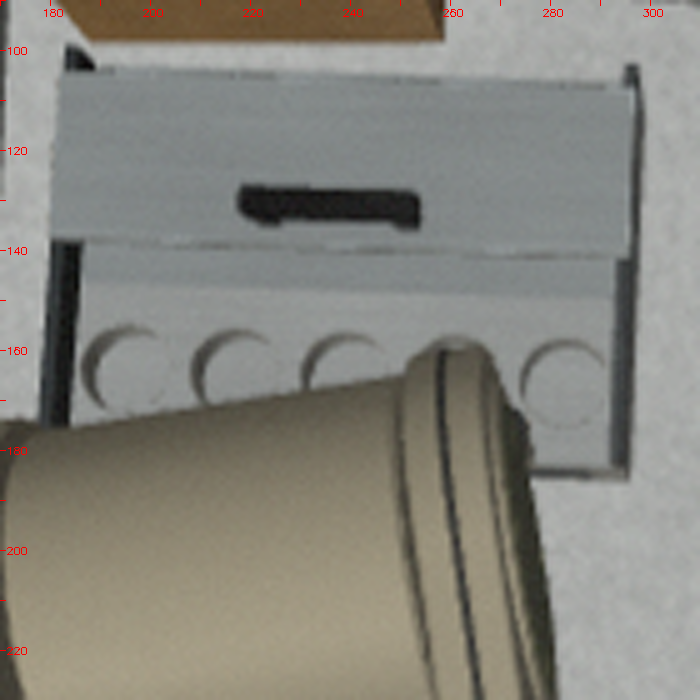

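View pics/wr3.png

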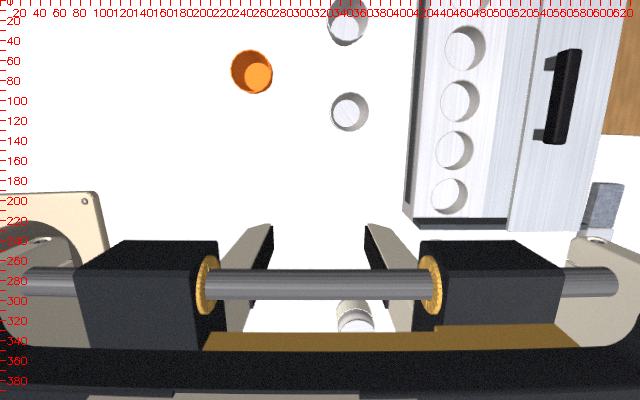

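```bash
python3 - <<'E'
from h import *
c=ctrl.capture("top")
P=lambda x,y,x0=170,y0=90:(x0+x/5-.5,y0+y/5-.5)
a=onz(c,P(126,369),50);b=onz(c,P(563,383),50)
print(a,b,np.linalg.norm(a-b),np.arctan2(-(a-b)[0],(a-b)[1]))
for p in [(190,372),(236,373)]:pass
print("handle",[onz(c,P(*p),118) for p in [(330,203)]])
w=ctrl.capture("wrist")
# pocket circle centres in wrist: fit mouth
g=cv2.cvtColor(w["color"],cv2.COLOR_RGB2GRAY)
for u in [(465,48),(460,101),(454,150),(449,195)]: print(onz(w,u,50).round(1))
for u in [(350,112),(347,20)]: print("m",onz(w,u,45).round(1))
crop(w,400,0,520,230,3,"wr3b.png")
E
```

```text
[602.84310082 328.41460845  50.        ] [594.4535225   97.90555979  50.        ] 230.66167114927302 -0.03637981616242616
handle [array([672.235366  , 208.41321872, 118.        ])]
[602.8 272.8  50. ]
[601.4 214.9  50. ]
[598.6 157.5  50. ]
[596.8 100.9  50. ]
m [471.9 205.7  45. ]
m [469.3 305.9  45. ]
```

View pics/wr3b.png

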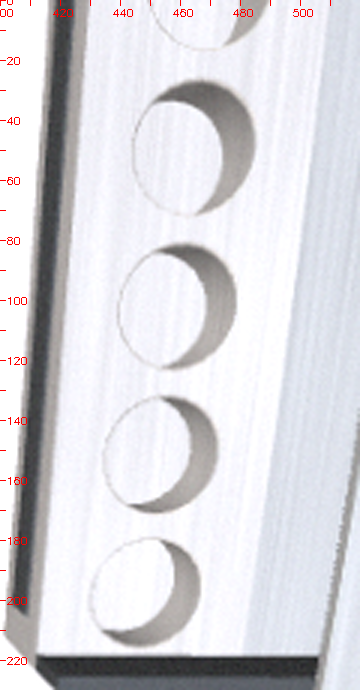

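```bash
python3 -m jog '[0,0,0,1.3,2.7,-3,70, 0,0,0,1.3,2.7,-3,70, 0,0,0,1.3,2.7,-3,70, 0,0,0,0,0,-3,70, 0,0,0,0,0,0,70]' 15; python3 - <<'E'
from h import *
w=ctrl.capture("wrist"); crop(w,0,0,640,400,1,"wr4.png"); print(ctrl.state()["ee_pos"])
c=ctrl.capture("top"); crop(c,170,90,310,230,5,"w3.png");
E
```

```text
t: 6.3
ee_pos: [476.6, 211.8, 113.2]
ee_rot: [3.136, -0.007, 1.544]
contact_force: [-0.9, -0.3, -1.3]
gripper_width: 0.701
[477.96149298 212.14355044 115.8510975 ]
```

View pics/wr4.png

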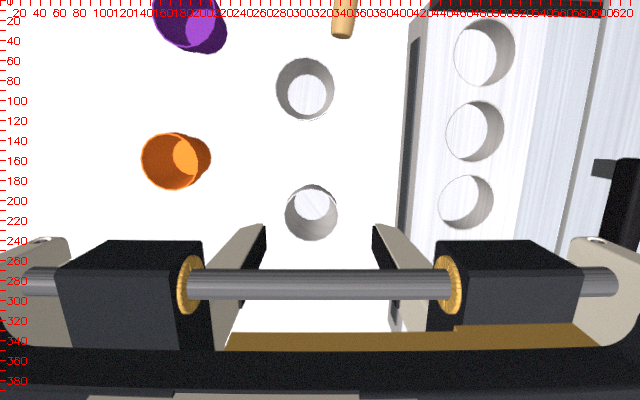

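```bash
python3 - <<'E'
from h import *
w=ctrl.capture("wrist"); print(ctrl.state()["ee_pos"])
for u in [(311,212),(305,89)]: print("m",onz(w,u,45).round(1))
for u in [(484,53),(475,131),(466,202)]: print("p",onz(w,u,50).round(1))
E
```

```text
[480.10154299 211.91103684 119.65211616]
m [473.2 207.   45. ]
m [472.  308.2  45. ]
p [610.3 331.   50. ]
p [608.3 272.4  50. ]
p [606.2 212.9  50. ]
```

```bash
python3 - <<'E'
from h import *
for i in range(4):
    s=ctrl.state(); print(s["t"],s["ee_pos"].round(1),s["joint_positions"].round(4),s["qd"].round(3)); ctrl.capture("wrist")
E
```

```text
6.45 [480.1 211.9 119.7] [ 0.3146 -0.0214  1.8297  0.0048  1.3158  0.3415] [-0.011 -0.035 -0.008 -0.002  0.    -0.   ]
6.5 [480.7 211.8 120.5] [ 0.3141 -0.0228  1.8294  0.0047  1.3156  0.3415] [-0.008 -0.023 -0.001 -0.002 -0.005  0.   ]
6.55 [480.9 211.7 120.9] [ 0.3138 -0.0236  1.8296  0.0047  1.3154  0.3415] [-0.005 -0.012  0.007 -0.    -0.004 -0.001]
6.6 [480.9 211.6 121. ] [ 0.3137 -0.0241  1.8299  0.0047  1.3152  0.3415] [-0.002 -0.005  0.009 -0.001 -0.004  0.   ]
```

```bash
cat > rim.py <<'E'
from h import *
import sys
# ellipse of rim in wrist: bright/dark mask -> print crop
w=ctrl.capture("wrist"); s=ctrl.state(); print(s["ee_pos"].round(1),s["ee_rot"].round(3))
crop(w,230,60,400,250,4,sys.argv[1])
E
python3 rim.py r1.png; python3 - <<'E'
from h import *
w=ctrl.capture("wrist")
g=cv2.cvtColor(w["color"],cv2.COLOR_RGB2GRAY); print(g[100,340],g[212,370],g[235,311],g[190,311],g[205,311])
E
```

```text
[480.5 211.5 120.5] [ 3.124 -0.011  1.542]
194 190 99 150 157
```

View pics/r1.png

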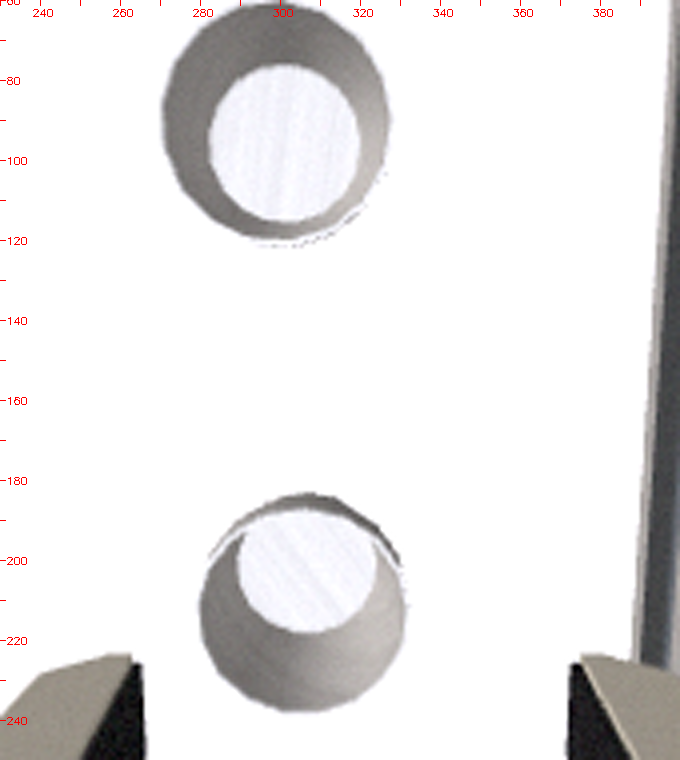

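```bash
cat > go.py <<'E'
# prints the shift (cm) and turn (deg) from the present measured pose to a target x y z yaw
from h import *
import sys
from scipy.spatial.transform import Rotation as R
def need(x,y,z,yaw=1.534):
    s=ctrl.state(); r=R.from_euler('xyz',s["ee_rot"]); t=R.from_euler('xyz',[np.pi,0,yaw])
    print("at",s["ee_pos"].round(1),"turn",np.degrees((t*r.inv()).as_rotvec()).round(2),"shift_cm",((np.array([x,y,z])-s["ee_pos"])/10).round(2),"F",s["contact_force"].round(1),"w",round(s["gripper_width"],3),"t",round(s["t"],2))
if __name__=="__main__": need(*map(float,sys.argv[1:]))
E
python3 - <<'E'
from h import *
w=ctrl.capture("wrist")
for u in [(305,212),(298.5,89.5)]: print("m",onz(w,u,45).round(1))
for u in [(280,212),(331,212)]: print(onz(w,u,45).round(1))
E
python3 go.py 471.5 205.5 29
```

```text
m [469.4 206.1  45. ]
m [468.4 307.8  45. ]
[447.5 206.8  45. ]
[492.1 205.3  45. ]
at [480.1 211.4 119.9] turn [-0.58  0.96 -0.45] shift_cm [-0.86 -0.59 -9.09] F [-1.  -0.  -0.4] w 0.7 t 6.8
```

```bash
python3 -m jog '[-0.3,0.5,-0.2,-0.5,-0.3,-1.8,70, -0.3,0.5,-0.2,-0.5,-0.3,-1.8,70, 0,0,0,0,0,-1.8,70, 0,0,0,0,0,-1.5,70, 0,0,0,0,0,-1,70]'; python3 go.py 469.5 205.5 29
```

```text
t: 7.3
ee_pos: [467.7, 203.7, 34.8]
ee_rot: [-3.139, 0.002, 1.533]
contact_force: [0.6, -1.1, -0.4]
gripper_width: 0.7
at [467.7 203.7  34.8] turn [ 0.09 -0.13  0.06] shift_cm [ 0.18  0.18 -0.58] F [ 0.6 -1.1 -0.4] w 0.7 t 7.3
```

```bash
python3 -m jog '[0,0,0,0.15,0.15,-0.6,70, 0,0,0,0,0,-0.1,70]'; python3 -m jog '[0,0,0,0,0,0,40, 0,0,0,0,0,0,40, 0,0,0,0,0,0,40, 0,0,0,0,0,0,40, 0,0,0,0,0,0,40]' 15; python3 go.py 469.5 205.5 29
```

```text
t: 7.5
ee_pos: [466.5, 204.2, 23.8]
ee_rot: [-3.134, 0.004, 1.533]
contact_force: [-0.1, -0.3, -0.7]
gripper_width: 0.698
t: 8.0
ee_pos: [468.1, 204.7, 25.7]
ee_rot: [-3.137, 0.003, 1.533]
contact_force: [-0.1, -0.0, -0.4]
gripper_width: 0.508
at [468.1 204.7  25.7] turn [ 0.16 -0.28  0.08] shift_cm [0.14 0.08 0.33] F [-0.1 -0.  -0.4] w 0.508 t 8.0
```

```bash
python3 -m jog '[0,0,0,0,0,0,60, 0,0,0,0,0,0,60, 0,0,0,0,0,0.35,60, 0,0,0,0,0,0,40, 0,0,0,0,0,0,40, 0,0,0,0,0,0,40, 0,0,0,0,0,0,40]' 15; python3 go.py 469.5 205.5 30;
```

```text
t: 8.7
ee_pos: [468.6, 204.9, 30.3]
ee_rot: [-3.138, 0.002, 1.533]
contact_force: [0.0, 0.3, -0.2]
gripper_width: 0.51
at [468.6 204.9  30.3] turn [ 0.13 -0.21  0.08] shift_cm [ 0.09  0.06 -0.03] F [ 0.   0.3 -0.2] w 0.51 t 8.7
```

```bash
python3 -m jog '[0,0,0,0,0,1.5,40, 0,0,0,0,0,3,40, 0,0,0,0,0,3,40, 0,0,0,2,0,2,40, 0,0,0,3.5,0.3,0.5,40, 0,0,0,3.5,0.3,0,40, 0,0,0,3,0.2,0,40, 0,0,0,1,0,0,40]'; python3 - <<'E'
from h import *
w=ctrl.capture("wrist"); crop(w,0,0,640,400,1,"wr5.png")
E
python3 go.py 600 214 60;
```

```text
t: 9.5
ee_pos: [601.3, 213.2, 143.2]
ee_rot: [-3.141, 0.002, 1.534]
contact_force: [-0.5, -0.6, -0.3]
gripper_width: 0.507
at [601.9 213.1 143.4] turn [0.08 0.02 0.  ] shift_cm [-0.19  0.09 -8.34] F [-1.3 -1.7  0.9] w 0.507 t 9.55
```

View pics/wr5.png

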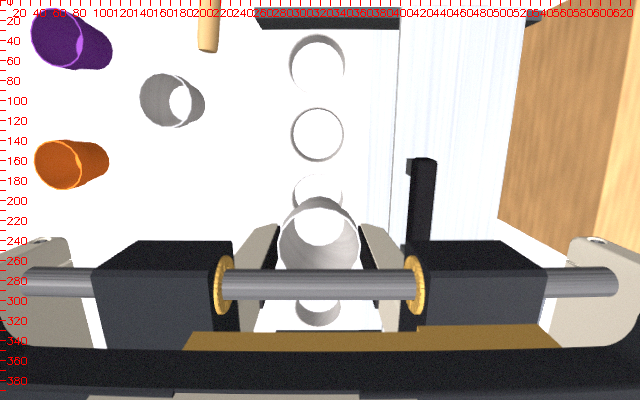

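```bash
python3 - <<'E'
from h import *
w=ctrl.capture("wrist"); s=ctrl.state()
crop(w,260,20,380,345,2,"wr5b.png")
z=s["ee_pos"][2]-30.3+45
print(s["ee_pos"],"pockets",[onz(w,u,50).round(1) for u in [(317.5,62),(317.5,134)]],"rim width pts",[onz(w,u,z).round(1) for u in [(279,240),(360,240),(319,197)]])
E
```

```text
[600.31789354 213.11965346 142.90619512] pockets [array([605.4, 331.7,  50. ]), array([603. , 272.6,  50. ])] rim width pts [array([579.4, 218.7, 157.6]), array([625.4, 217. , 157.6]), array([603.1, 243.1, 157.6])]
```

View pics/wr5b.png

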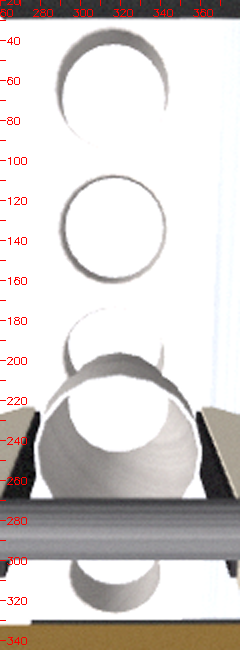

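```bash
python3 -m jog '[0,0,0,-0.1,0.1,-2,40, 0,0,0,0,0,-2,40, 0,0,0,0,0,-1.5,40, 0,0,0,0,0,-1,40]'; python3 go.py 599.5 214 57
```

```text
t: 10.0
ee_pos: [598.5, 214.8, 80.5]
ee_rot: [3.139, 0.0, 1.534]
contact_force: [-0.9, -0.4, -0.0]
gripper_width: 0.51
at [598.5 214.8  80.5] turn [ 0.02  0.14 -0.03] shift_cm [ 0.1  -0.08 -2.35] F [-0.9 -0.4 -0. ] w 0.51 t 10.0
```

```bash
python3 -m jog '[0,0,0,0.1,-0.08,-0.6,40, 0,0,0,0,0,-0.6,40]'; python3 go.py 599.5 214 57
```

```text
t: 10.2
ee_pos: [598.5, 214.0, 67.5]
ee_rot: [3.14, 0.001, 1.535]
contact_force: [0.3, 0.2, -0.3]
gripper_width: 0.506
at [598.5 214.   67.5] turn [ 0.04  0.07 -0.05] shift_cm [ 0.1   0.   -1.05] F [ 0.3  0.2 -0.3] w 0.506 t 10.2
```

```bash
python3 -m jog '[0,0,0,0.1,0,-0.5,40, 0,0,0,0,0,-0.3,40]'; python3 go.py 599.5 214 57
```

```text
t: 10.4
ee_pos: [599.6, 214.0, 59.2]
ee_rot: [3.14, 0.0, 1.535]
contact_force: [-0.3, -0.8, -0.0]
gripper_width: 0.509
at [599.6 214.   59.2] turn [ 0.03  0.08 -0.05] shift_cm [-0.01  0.   -0.22] F [-0.3 -0.8 -0. ] w 0.509 t 10.4
```

Inserted freely, with no contact force. I'll lower the last 2 mm, release and lift.

```bash
python3 -m jog '[0,0,0,0,0,-0.2,40, 0,0,0,0,0,0,64, 0,0,0,0,0,0,64, 0,0,0,0,0,0,64, 0,0,0,0,0,2,64, 0,0,0,0,0,3,64, 0,0,0,-1,2,3,70, 0,0,0,-4,3,0,70]';  python3 -m jog '[0,0,0,-3,2,0,70, 0,0,0,-2,1,0,70, 0,0,0,0,0,0,70]'; python3 - <<'E'
from h import *
for i in range(3): w=ctrl.capture("wrist")
crop(w,0,0,640,400,1,"wr6.png")
E
python3 go.py 468.5 307 30;
```

```text
t: 11.2
ee_pos: [552.5, 261.5, 140.7]
ee_rot: [3.138, 0.0, 1.529]
contact_force: [0.2, 1.0, 0.3]
gripper_width: 0.693
t: 11.5
ee_pos: [498.7, 296.2, 143.8]
ee_rot: [3.135, -0.003, 1.532]
contact_force: [0.6, 0.1, -0.1]
gripper_width: 0.703
at [501.3 294.5 143.7] turn [-0.14  0.47  0.26] shift_cm [ -3.28   1.25 -11.37] F [ 0.7 -0.4 -0.3] w 0.697 t 11.65
```

View pics/wr6.png

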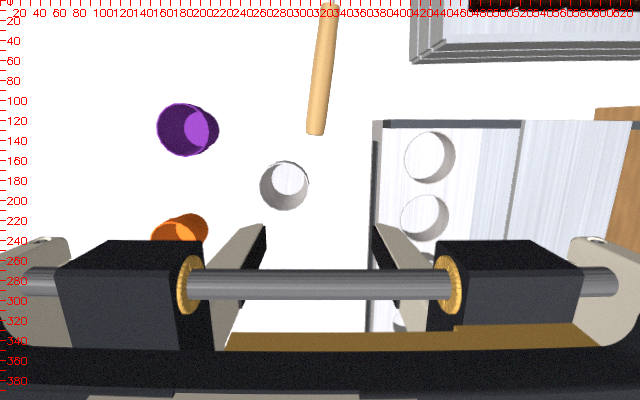

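```bash
python3 - <<'E'
from h import *
w=ctrl.capture("wrist")
for u in [(284,186)]: print("m",onz(w,u,45).round(1))
print("spat",onz(w,(316,134),20).round(1),"purple",onz(w,(186,130),45).round(1))
E
python3 go.py 467.5 306.5 32
```

```text
m [470.  307.7  45. ]
spat [502.1 353.3  20. ] purple [385.3 363.2  45. ]
at [501.5 294.1 143.4] turn [-0.13  0.45  0.31] shift_cm [ -3.4    1.24 -11.14] F [-0.3 -0.3  0.7] w 0.699 t 11.7
```

```bash
python3 -m jog '[0,0.2,0.1,-1.6,0.6,-2,70, 0,0.2,0.1,-1.6,0.6,-2,70, 0,0,0,0,0,-2,70, 0,0,0,0,0,-2,70, 0,0,0,0,0,-1,70, 0,0,0,0,0,-0.5,70]'; python3 go.py 469 307 31
```

```text
t: 12.3
ee_pos: [475.7, 302.3, 46.4]
ee_rot: [3.137, -0.003, 1.523]
contact_force: [-0.9, 0.4, 0.4]
gripper_width: 0.702
at [475.7 302.3  46.4] turn [-0.15  0.27  0.61] shift_cm [-0.67  0.47 -1.54] F [-0.9  0.4  0.4] w 0.702 t 12.3
```

```bash
python3 -m jog '[0,0.2,0.6,-0.6,0.45,-0.4,70, 0,0,0,0,0,-0.7,70, 0,0,0,0,0,-0.3,70]'; python3 go.py 469 307 31
```

```text
t: 12.6
ee_pos: [471.0, 306.8, 32.5]
ee_rot: [3.14, -0.003, 1.533]
contact_force: [0.3, 0.1, -0.1]
gripper_width: 0.702
at [471.  306.8  32.5] turn [-0.18  0.12  0.06] shift_cm [-0.2   0.02 -0.15] F [ 0.3  0.1 -0.1] w 0.702 t 12.6
```

```bash
python3 -m jog '[0,0,0,-0.1,0,-0.15,40, 0,0,0,0,0,0,40, 0,0,0,0,0,0,40, 0,0,0,0,0,0,40, 0,0,0,0,0,0,40, 0,0,0,0,0,0,40]'; python3 go.py 469 307 31
```

```text
t: 13.2
ee_pos: [470.8, 307.4, 32.3]
ee_rot: [3.138, -0.004, 1.533]
contact_force: [0.4, 0.0, -0.4]
gripper_width: 0.509
at [470.8 307.4  32.3] turn [-0.24  0.24  0.03] shift_cm [-0.18 -0.04 -0.13] F [ 0.4  0.  -0.4] w 0.509 t 13.2
```

```bash
python3 -m jog '[0,0,0,0,0,1.5,40, 0,0,0,0,0,3,40, 0,0,0,0,0,3,40, 0,0,0,2,0.3,2,40, 0,0,0,3.5,0.7,0.5,40, 0,0,0,3.5,0.7,0,40, 0,0,0,3,0.4,0,40, 0,0,0,1,0.1,0,40]'; python3 - <<'E'
from h import *
for i in range(2): w=ctrl.capture("wrist")
crop(w,0,0,640,400,1,"wr7.png")
E
python3 go.py 603.8 330 85;
```

```text
t: 14.0
ee_pos: [604.1, 330.3, 146.8]
ee_rot: [3.133, -0.007, 1.535]
contact_force: [-0.3, 0.0, -1.0]
gripper_width: 0.513
at [603.1 330.3 146.5] turn [-0.37  0.49 -0.06] shift_cm [ 0.07 -0.03 -6.15] F [-0.6 -1.  -1.2] w 0.51 t 14.1
```

View pics/wr7.png

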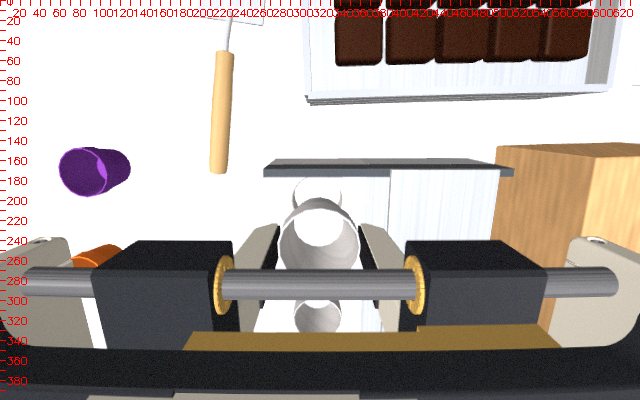

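```bash
python3 -m jog '[-0.3,0.4,0,0,0,-2,40, 0,0,0,0,0,-2,40, 0,0,0,0,0,-1.3,40, 0,0,0,0,0,-0.8,40]'; python3 go.py 603.8 330 57.5
```

```text
t: 14.5
ee_pos: [600.5, 330.4, 83.2]
ee_rot: [3.141, -0.001, 1.536]
contact_force: [-0.4, -1.2, -0.8]
gripper_width: 0.512
at [600.5 330.4  83.2] turn [-0.05  0.05 -0.12] shift_cm [ 0.33 -0.04 -2.57] F [-0.4 -1.2 -0.8] w 0.512 t 14.5
```

```bash
python3 -m jog '[0,0,0,0.3,-0.04,-0.3,40, 0,0,0,0,0,-0.5,40]'; python3 go.py 603.8 330 57.5;python3 -m jog '[0,0,0,0.1,0,-0.5,40, 0,0,0,0.1,0,-0.4,40]'; python3 go.py 603.8 330 57.5
```

```text
t: 14.7
ee_pos: [601.9, 329.7, 73.1]
ee_rot: [-3.14, 0.001, 1.537]
contact_force: [0.3, 1.2, -1.0]
gripper_width: 0.509
at [601.9 329.7  73.1] turn [ 0.03 -0.11 -0.15] shift_cm [ 0.19  0.03 -1.56] F [ 0.3  1.2 -1. ] w 0.509 t 14.7
t: 14.9
ee_pos: [604.1, 329.9, 64.0]
ee_rot: [-3.14, 0.0, 1.537]
contact_force: [-0.3, -0.2, -0.0]
gripper_width: 0.506
at [604.1 329.9  64. ] turn [ 0.01 -0.07 -0.16] shift_cm [-0.03  0.01 -0.65] F [-0.3 -0.2 -0. ] w 0.506 t 14.9
```

```bash
python3 -m jog '[0,0,0,0,0,-0.35,40, 0,0,0,0,0,-0.2,40]'; python3 go.py 603.8 330 58
```

```text
t: 15.1
ee_pos: [604.7, 330.0, 58.4]
ee_rot: [-3.141, -0.0, 1.537]
contact_force: [0.1, -0.1, -0.6]
gripper_width: 0.509
at [604.7 330.   58.4] turn [-0.01 -0.02 -0.15] shift_cm [-0.09  0.   -0.04] F [ 0.1 -0.1 -0.6] w 0.509 t 15.1
```

```bash
python3 -m jog '[0,0,0,0,0,0,64, 0,0,0,0,0,0,64, 0,0,0,0,0,0,64, 0,0,0,0,0,2,64, 0,0,0,0,0,3.5,64, 0,0,0,-1,-2,3.5,70, 0,0,0,-2,-4,1,70, 0,0,0,-2,-4.5,0,70]';  python3 -m jog '[0,0,0,-1.5,-4.6,0,70, 0,0,0,-1.5,-4.6,0,70, 0,0,0,-1.5,-4.6,0,70, 0,0,0,-1,-4.6,0,70, 0,0,0,-1,-4.6,0,70, 0,0,0,-1,-4.6,0,70, 0,0,0,-1,-4.6,0,70, 0,0,0,-1,-4.6,0,70]'; python3 go.py 468 -290 150 ; python3 - <<'E'
from h import *
c=ctrl.capture("top"); crop(c,0,0,640,400,1,"t2.png"); crop(c,170,90,310,230,5,"w4.png")
E
```

```text
t: 15.9
ee_pos: [554.2, 226.8, 162.2]
ee_rot: [3.14, -0.001, 1.542]
contact_force: [0.8, -0.8, 0.6]
gripper_width: 0.697
t: 16.7
ee_pos: [455.3, -153.0, 169.5]
ee_rot: [3.124, -0.001, 1.547]
contact_force: [1.4, 0.0, -0.2]
gripper_width: 0.699
at [ 455.3 -153.   169.5] turn [ 0.    1.02 -0.75] shift_cm [  1.27 -13.7   -1.95] F [ 1.4  0.  -0.2] w 0.699 t 16.7
```

View pics/t2.png

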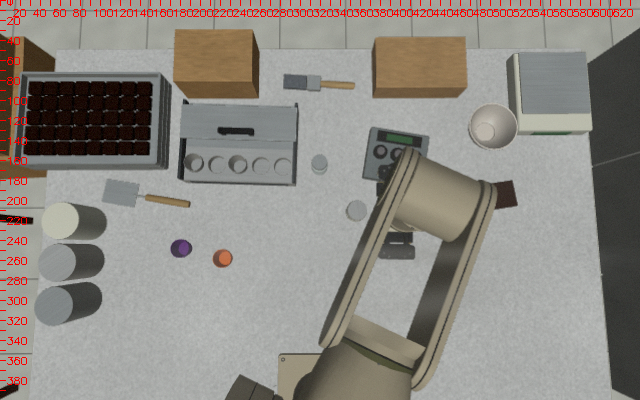

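View pics/w4.png

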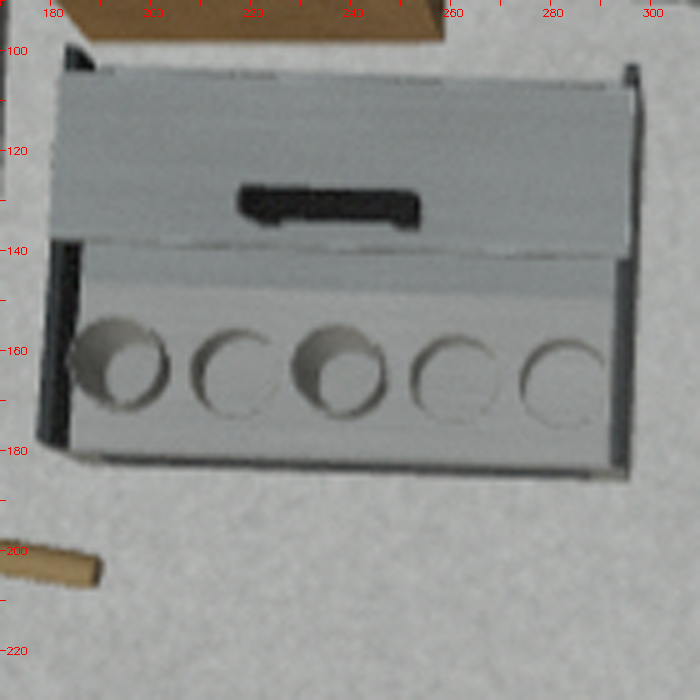

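The top view shows moulds seated in pockets 1 (194,163) and 3 (237,165). Next is the right-hand mould.

```bash
python3 -m jog '[0,0.3,-0.2,0.3,-3.5,0,70, 0,0.3,-0.2,0.3,-3.5,0,70, 0,0.3,-0.2,0.3,-3.5,-1,70, 0,0,0,0.2,-2,-1.5,70, 0,0,0,0.1,-0.5,-1,70]'; python3 - <<'E'
from h import *
for i in range(3): w=ctrl.capture("wrist")
crop(w,0,0,640,400,1,"wr8.png")
c=ctrl.capture("top"); crop(c,330,110,460,230,5,"p2.png")
E
python3 go.py 468 -295 32
```

```text
t: 17.25
ee_pos: [466.6, -299.2, 139.1]
ee_rot: [3.132, 0.01, 1.526]
contact_force: [0.3, 0.5, -0.0]
gripper_width: 0.699
at [ 466.7 -296.2  139.5] turn [0.51 0.5  0.32] shift_cm [  0.13   0.12 -10.75] F [ 0.4  0.7 -0.3] w 0.699 t 17.45
```

View pics/wr8.png

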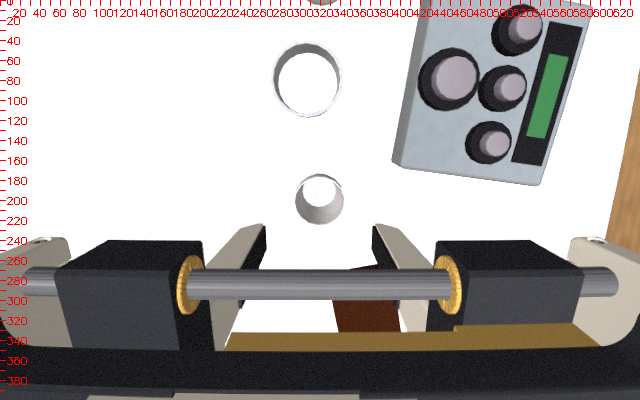

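```bash
python3 - <<'E'
from h import *
w=ctrl.capture("wrist")
print("m",onz(w,(319.5,199.5),45).round(1))
print("choc corner",onz(w,(350,268),30).round(1),onz(w,(378,264),30).round(1))
for n,u in dict(L=(525,26),M=(507,87),R=(494,142),S=(455,77)).items(): print(n,onz(w,u,62).round(1))
E
python3 go.py 468 -295 32
```

```text
m [ 468.2 -297.5   45. ]
choc corner [ 497.2 -378.4   30. ] [ 527.  -375.2   30. ]
L [ 634.3 -160.1   62. ]
M [ 624.4 -205.2   62. ]
R [ 618.  -249.2   62. ]
S [ 580.8 -196.3   62. ]
at [ 467.  -296.1  140. ] turn [0.54 0.54 0.29] shift_cm [  0.1    0.11 -10.8 ] F [-0.6 -0.7  1.4] w 0.698 t 17.5
```

```bash
python3 -m jog '[0.3,0.3,0.2,0.1,-0.1,-2,70, 0.2,0.2,0.1,0,0,-2,70, 0,0,0,0,0,-2,70, 0,0,0,0,0,-1.5,70, 0,0,0,0,0,-1,70, 0,0,0,0,0,-0.5,70]'; python3 go.py 468 -297 31
```

```text
t: 18.1
ee_pos: [470.6, -292.5, 46.4]
ee_rot: [3.137, 0.002, 1.542]
contact_force: [-0.2, -0.6, 0.3]
gripper_width: 0.698
at [ 470.6 -292.5   46.4] turn [ 0.13  0.25 -0.46] shift_cm [-0.26 -0.45 -1.54] F [-0.2 -0.6  0.3] w 0.698 t 18.1
```

```bash
python3 -m jog '[0,0.2,-0.4,-0.2,-0.45,-0.4,70, 0,0,0,0,0,-0.7,70, 0,0,0,0,0,-0.3,70]'; python3 go.py 468 -297 31
```

```text
t: 18.4
ee_pos: [468.9, -297.1, 31.7]
ee_rot: [3.14, 0.003, 1.535]
contact_force: [0.0, 0.1, 0.1]
gripper_width: 0.698
at [ 468.9 -297.1   31.7] turn [ 0.15  0.07 -0.09] shift_cm [-0.09  0.01 -0.07] F [0.  0.1 0.1] w 0.698 t 18.4
```

```bash
python3 -m jog '[0,0,0,0,0,0,40, 0,0,0,0,0,0,40, 0,0,0,0,0,0,40, 0,0,0,0,0,0,40, 0,0,0,0,0,0,40, 0,0,0,0,0,0,40]' 15; python3 go.py 468 -297 31
```

```text
t: 19.0
ee_pos: [469.7, -297.9, 32.9]
ee_rot: [3.139, 0.004, 1.535]
contact_force: [0.3, 0.1, -0.7]
gripper_width: 0.515
at [ 469.7 -297.9   32.9] turn [ 0.22  0.17 -0.06] shift_cm [-0.17  0.09 -0.19] F [ 0.3  0.1 -0.7] w 0.515 t 19.0
```

```bash
python3 -m jog '[0,0,0,0,0,1.5,40, 0,0,0,0,0,3.5,40, 0,0,0,0,0,4,40, 0,0,0,0.5,2,3,40, 0,0,0,1,3,1,40, 0,0,0,1.5,4,0,40, 0,0,0,1.5,4,0,40, 0,0,0,1.5,4,0,40]';python3 -m jog '[0,0,0,1.5,4,0,40, 0,0,0,1.5,4,0,40, 0,0,0,1.2,4,0,40, 0,0,0,1,4,0,40, 0,0,0,0.5,3,0,40, 0,0,0,0,1,0,40]'; python3 go.py 595.2 98.1 85
```

```text
t: 19.8
ee_pos: [529.6, -127.0, 178.1]
ee_rot: [3.131, 0.007, 1.526]
contact_force: [1.2, -0.2, -1.1]
gripper_width: 0.514
t: 20.4
ee_pos: [590.1, 85.6, 187.9]
ee_rot: [3.121, 0.006, 1.529]
contact_force: [0.5, 0.2, -0.6]
gripper_width: 0.51
at [590.1  85.6 187.9] turn [0.39 1.14 0.27] shift_cm [  0.51   1.25 -10.29] F [ 0.5  0.2 -0.6] w 0.51 t 20.4
```

```bash
python3 -m jog '[0.2,0.6,0.1,0.3,0.6,-1.5,40, 0.2,0.5,0.1,0.2,0.4,-1.5,40, 0,0,0,0,0,-1,40]'; python3 - <<'E'
from h import *
for i in range(3): w=ctrl.capture("wrist")
crop(w,0,0,640,400,1,"wr9.png")
E
python3 go.py 595.2 98.1 85
```

```text
t: 20.7
ee_pos: [596.5, 96.1, 148.5]
ee_rot: [3.138, -0.001, 1.535]
contact_force: [1.0, -0.8, -1.7]
gripper_width: 0.514
at [595.7  95.5 148.4] turn [0.   0.12 0.01] shift_cm [-0.05  0.26 -6.34] F [ 0.3  0.5 -0.6] w 0.511 t 20.85
```

View pics/wr9.png

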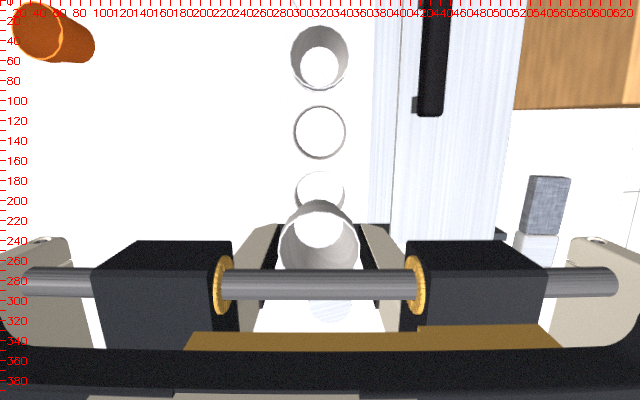

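```bash
python3 -m jog '[0,0,0,0,0.15,-2,40, 0,0,0,0,0.1,-2,40, 0,0,0,0,0,-1.3,40, 0,0,0,0,0,-0.8,40]'; python3 go.py 595.2 98.1 58.5
```

```text
t: 21.25
ee_pos: [598.0, 94.4, 89.0]
ee_rot: [3.134, -0.0, 1.529]
contact_force: [-0.0, 0.2, 0.5]
gripper_width: 0.514
at [598.   94.4  89. ] turn [0.02 0.44 0.29] shift_cm [-0.28  0.37 -3.05] F [-0.   0.2  0.5] w 0.514 t 21.25
```

```bash
python3 -m jog '[0,0.4,0.3,-0.25,0.35,0,40, 0,0,0,0,0,-0.2,40]'; python3 go.py 595.2 98.1 58.5
```

```text
t: 21.45
ee_pos: [595.0, 97.4, 86.6]
ee_rot: [-3.141, 0.0, 1.534]
contact_force: [0.8, -0.7, -0.0]
gripper_width: 0.512
at [595.   97.4  86.6] turn [ 0.02 -0.05  0.03] shift_cm [ 0.02  0.07 -2.81] F [ 0.8 -0.7 -0. ] w 0.512 t 21.45
```

```bash
python3 -m jog '[0,0,0,0,0.05,-0.7,40, 0,0,0,0,0,-0.5,40]'; python3 go.py 595.2 98.1 58.5;python3 -m jog '[0,0,0,0,0.05,-0.6,40, 0,0,0,0,0,-0.4,40]'; python3 go.py 595.2 98.1 58.5
```

```text
t: 21.65
ee_pos: [596.3, 98.1, 75.8]
ee_rot: [3.139, 0.0, 1.534]
contact_force: [-1.2, 0.7, -0.0]
gripper_width: 0.51
at [596.3  98.1  75.8] turn [0.01 0.12 0.01] shift_cm [-0.11  0.   -1.73] F [-1.2  0.7 -0. ] w 0.51 t 21.65
t: 21.85
ee_pos: [596.7, 98.8, 65.5]
ee_rot: [3.138, 0.0, 1.534]
contact_force: [0.1, -0.1, -1.7]
gripper_width: 0.511
at [596.7  98.8  65.5] turn [0.01 0.18 0.  ] shift_cm [-0.15 -0.07 -0.7 ] F [ 0.1 -0.1 -1.7] w 0.511 t 21.85
```

```bash
python3 -m jog '[0,0,0,-0.1,-0.05,-0.4,40, 0,0,0,0,0,-0.2,40]'; python3 go.py 595.2 98.1 58.5
```

```text
t: 22.05
ee_pos: [595.4, 98.3, 58.5]
ee_rot: [3.139, 0.0, 1.534]
contact_force: [0.6, 0.2, -0.7]
gripper_width: 0.511
at [595.4  98.3  58.5] turn [ 0.01  0.15 -0.  ] shift_cm [-0.02 -0.02  0.  ] F [ 0.6  0.2 -0.7] w 0.511 t 22.05
```

```bash
python3 -m jog '[0,0,0,0,0,0,64, 0,0,0,0,0,0,64, 0,0,0,0,0,0,64, 0,0,0,0,0,2,64, 0,0,0,0,0,3.5,64, 0,0,0,-0.5,-1,3.5,50, 0,0,0,-2,-4,2,50, 0,0,0,-2,-4,0,40]';  python3 -m jog '[0,0,0,-1.5,-4,0,40, 0,0,0,-1,-3,0,40, 0,0,0,0,-2,0,40]'; python3 - <<'E'
from h import *
c=ctrl.capture("top"); crop(c,0,0,640,400,1,"t3.png"); crop(c,170,90,310,230,5,"w5.png")
crop(ctrl.capture("scene"),0,0,640,400,1,"s3.png")
E
```

```text
t: 22.85
ee_pos: [549.7, 9.9, 172.4]
ee_rot: [3.139, 0.0, 1.54]
contact_force: [1.3, -1.1, -0.1]
gripper_width: 0.456
t: 23.15
ee_pos: [523.3, -85.1, 176.2]
ee_rot: [3.133, 0.002, 1.54]
contact_force: [0.8, 0.6, -1.2]
gripper_width: 0.401
```

View pics/w5.png

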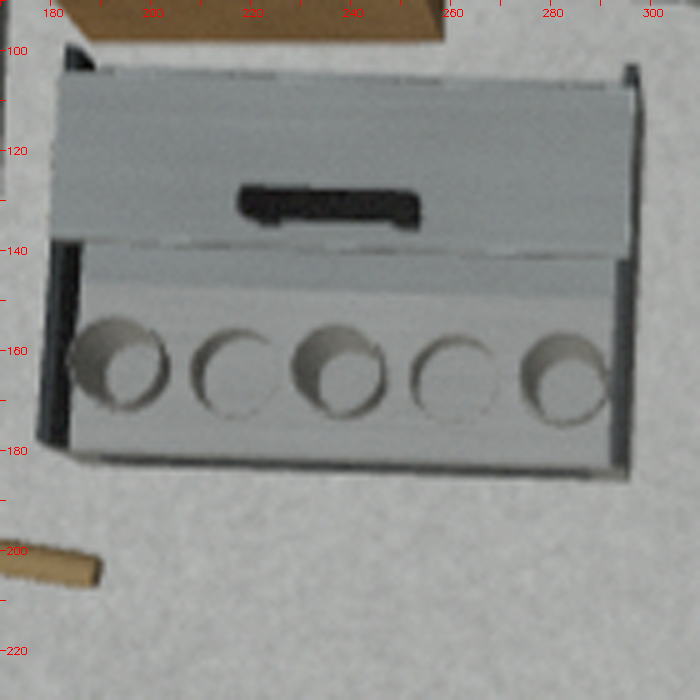

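View pics/t3.png

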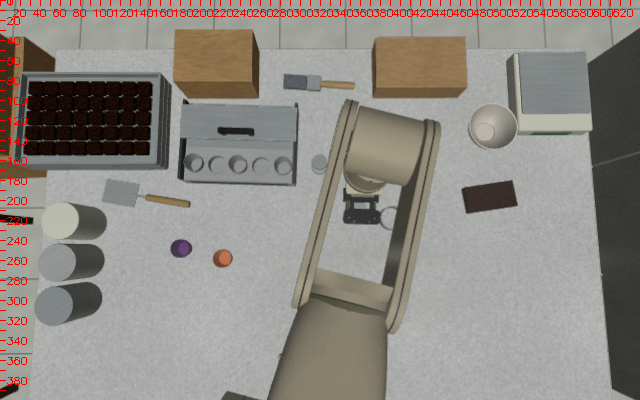

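View pics/s3.png

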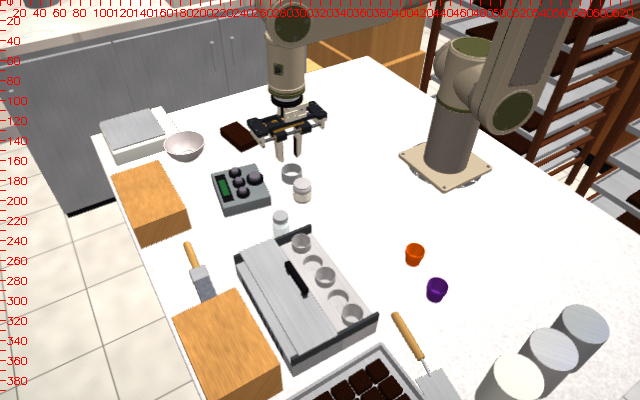

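All three moulds are seated, at (194,163), (237,165) and (283,166) in the top view, and none are left on the bench. Next I'll shut the cover.

```bash
python3 -m jog '[0,0,0,2,4,0.5,40, 0,0,0,2,4,0,40, 0,0,0,2,4,0,40, 0,0,0,2,4,0,40, 0,0,0,2,4,0,40, 0,0,0,2,4,0,40, 0,0,0,1.5,3,0,40, 0,0,0,0.5,1,0,40]'; python3 - <<'E'
from h import *
for i in range(3): w=ctrl.capture("wrist")
crop(w,0,0,640,400,1,"wr10.png")
E
python3 go.py 674.7 213 97
```

```text
t: 24.05
ee_pos: [667.0, 210.7, 182.8]
ee_rot: [3.129, 0.0, 1.533]
contact_force: [0.6, -1.1, 0.2]
gripper_width: 0.4
at [666.4 207.5 182.7] turn [0.12 0.69 0.12] shift_cm [ 0.83  0.55 -8.57] F [0.2 0.2 0.7] w 0.402 t 24.2
```

View pics/wr10.png

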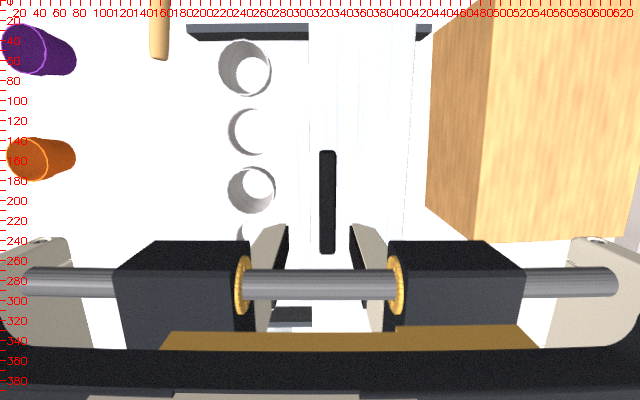

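```bash
python3 -m jog '[0,0.4,0.1,0.5,0.4,-1,40, 0,0.3,0,0.3,0,-1.5,40, 0,0,0,0,0,-1.5,40, 0,0,0,0,0,-1,40]'; python3 go.py 674.7 213 97
```

```text
t: 24.6
ee_pos: [675.0, 208.9, 130.4]
ee_rot: [3.141, 0.002, 1.531]
contact_force: [0.8, -0.2, 0.2]
gripper_width: 0.4
at [675.  208.9 130.4] turn [0.13 0.05 0.19] shift_cm [-0.03  0.41 -3.34] F [ 0.8 -0.2  0.2] w 0.4 t 24.6
```

```bash
python3 -m jog '[0,0,0,0,0.4,-1,40, 0,0,0,0,0,-1,40, 0,0,0,0,0,-0.7,40]'; python3 go.py 674.7 213 97
```

```text
t: 24.9
ee_pos: [673.5, 211.5, 98.4]
ee_rot: [-3.139, 0.003, 1.529]
contact_force: [-0.3, 0.2, 0.3]
gripper_width: 0.401
at [673.5 211.5  98.4] turn [ 0.19 -0.18  0.3 ] shift_cm [ 0.12  0.15 -0.14] F [-0.3  0.2  0.3] w 0.401 t 24.9
```

```bash
python3 -m jog '[0,0,0,0,0,0,5, 0,0,0,0,0,0,5, 0,0,0,0,0,0,5, 0,0,0,0,0,0,5, 0,0,0,0,0,0,5]' 25
python3 -m jog '[0,0,0,-1.5,0.05,0,5, 0,0,0,-1.5,0.05,0,5, 0,0,0,-1.5,0.05,0,5, 0,0,0,-1.5,0.05,0,5, 0,0,0,-1,0.03,0,5]'
```

```text
t: 25.4
ee_pos: [673.3, 211.3, 97.4]
ee_rot: [-3.138, 0.004, 1.529]
contact_force: [0.0, -0.2, -4.3]
gripper_width: 0.153
t: 25.9
ee_pos: [604.6, 213.7, 97.4]
ee_rot: [3.139, 0.002, 1.528]
contact_force: [3.9, 0.6, -6.3]
gripper_width: 0.146
```

```bash
python3 -m jog '[0,0,0,-1,0.03,0,5, 0,0,0,-1,0.03,0,5, 0,0,0,-0.7,0.02,0,5]';  python3 -m jog '[0,0,0,-0.5,0.02,0,5, 0,0,0,-0.4,0.02,0,5]'
```

```text
t: 26.2
ee_pos: [576.6, 214.7, 97.4]
ee_rot: [3.137, 0.002, 1.529]
contact_force: [4.3, 0.6, -5.8]
gripper_width: 0.149
t: 26.4
ee_pos: [570.3, 214.9, 97.4]
ee_rot: [3.129, 0.001, 1.529]
contact_force: [37.7, 1.6, -31.4]
gripper_width: 0.151
```

```bash
python3 -m jog '[0,0,0,0,0,0,5, 0,0,0,0,0,0,5, 0,0,0,0,0,0,40, 0,0,0,0,0,0,40, 0,0,0,0,0,0,40, 0,0,0,0,0,2.5,40, 0,0,0,0,0,4,30, 0,0,0,0,-2,3,0]'; python3 -m jog '[0,0,0,0.3,-4.5,0,0, 0,0,0,0.3,-4.5,0,0, 0,0,0,0.3,-4.5,0,0, 0,0,0,0.3,-4.5,0,0, 0,0,0,0.3,-4.5,0,0, 0,0,0,0.3,-4.5,0,0, 0,0,0,0.3,-4,0,0, 0,0,0,0.3,-3,0,0]'; python3 - <<'E'
from h import *
c=ctrl.capture("top"); crop(c,170,90,310,230,5,"w6.png")
P=lambda x,y,x0=170,y0=90:(x0+x/5-.5,y0+y/5-.5)
g=c["color"].astype(int).max(2)
m=(g<45).astype(np.uint8); m[:155]=0;m[176:]=0;m[:,:205]=0;m[:,262:]=0
n,l,st,ce=cv2.connectedComponentsWithStats(m)
for i in range(1,n):
    if st[i,4]>40: print("handle",st[i],onz(c,ce[i],116).round(1))
E
python3 go.py 634 -160 75 1.395
```

```text
t: 27.2
ee_pos: [566.1, 195.5, 191.0]
ee_rot: [3.138, 0.003, 1.53]
contact_force: [1.1, -0.9, 0.1]
gripper_width: 0.275
t: 28.0
ee_pos: [593.5, -153.4, 204.2]
ee_rot: [3.12, 0.001, 1.537]
contact_force: [0.4, -0.8, 0.9]
gripper_width: 0.006
handle [215 168  37   8 221] [568.1 212.3 116. ]
at [ 593.5 -157.7  204.2] turn [ 0.31  1.24 -8.02] shift_cm [  4.05  -0.23 -12.92] F [-1.9 -2.2  0.7] w 0.001 t 28.05
```

View pics/w6.png

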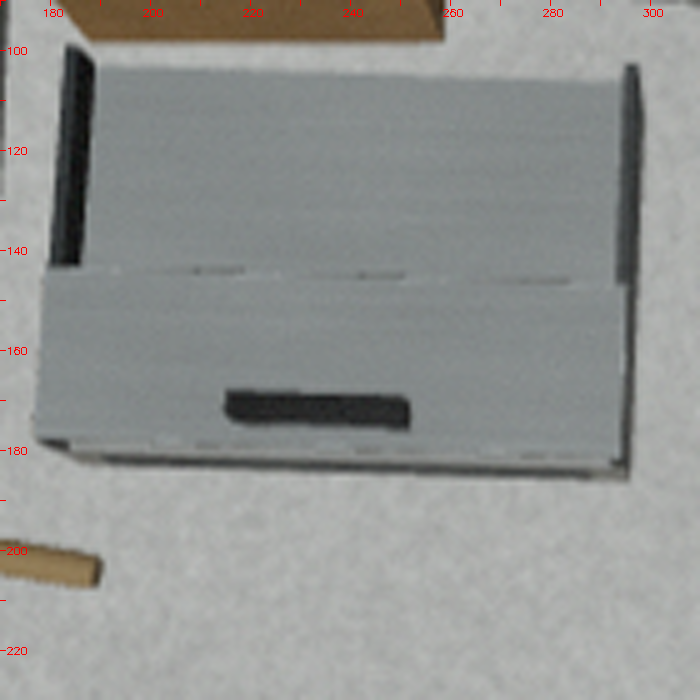

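```bash
python3 -m jog '[0.1,0.4,-2.7,1.3,-0.1,-2,0, 0.1,0.4,-2.7,1.3,-0.1,-2,0, 0.1,0.4,-2.6,1.3,0,-2,0, 0,0,0,0,0,-1.5,0, 0,0,0,0,0,-1,0, 0,0,0,0,0,-0.5,0]'; python3 - <<'E'
from h import *
for i in range(2): w=ctrl.capture("wrist")
crop(w,0,0,640,400,1,"wr11.png")
E
python3 go.py 634 -160.5 70 1.395
```

```text
t: 28.65
ee_pos: [634.4, -163.4, 115.0]
ee_rot: [3.136, 0.002, 1.387]
contact_force: [-0.4, 0.2, 0.2]
gripper_width: 0.003
at [ 634.3 -163.4  115.4] turn [0.16 0.29 0.48] shift_cm [-0.03  0.29 -4.54] F [-0.2 -0.2 -0.1] w 0.01 t 28.75
```

View pics/wr11.png

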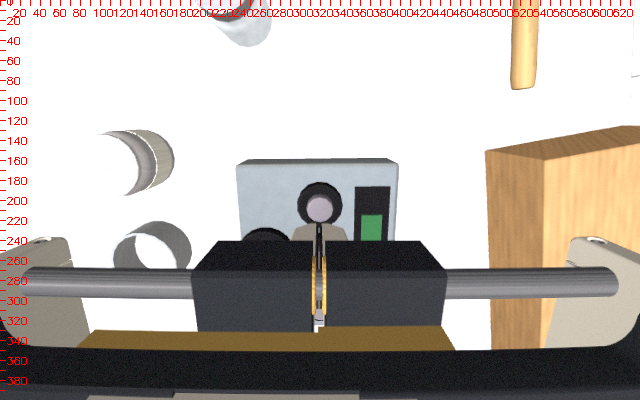

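```bash
python3 - <<'E'
from h import *
w=ctrl.capture("wrist"); print(onz(w,(319.5,208),62))
E
python3 -m jog '[0.1,0.2,0.3,0,0.3,-1.2,0, 0,0,0,0,0,-1.2,0, 0,0,0,0,0,-0.8,0]'; python3 go.py 634 -160.5 65 1.395
```

```text
[ 635.61583005 -160.12282232   62.        ]
t: 29.1
ee_pos: [637.1, -161.0, 86.8]
ee_rot: [3.132, 0.002, 1.393]
contact_force: [-0.2, 0.3, -0.4]
gripper_width: 0.008
at [ 637.1 -161.    86.8] turn [0.21 0.55 0.13] shift_cm [-0.31  0.05 -2.18] F [-0.2  0.3 -0.4] w 0.008 t 29.1
```

```bash
python3 -m jog '[0.2,0.5,0,-0.25,0.05,-0.7,0, 0,0,0,0,0,-0.6,0, 0,0,0,0,0,-0.3,0]'; python3 go.py 634.3 -160.5 65 1.395
```

```text
t: 29.4
ee_pos: [633.2, -160.1, 67.7]
ee_rot: [-3.139, -0.0, 1.393]
contact_force: [0.5, -0.4, -0.0]
gripper_width: 0.004
at [ 633.2 -160.1   67.7] turn [-0.05 -0.13  0.12] shift_cm [ 0.11 -0.04 -0.27] F [ 0.5 -0.4 -0. ] w 0.004 t 29.4
```

```bash
python3 -m jog '[0,0,0,0.1,0,-0.5,0]';python3 -m jog '[0,0,0,0,0,-0.2,0]'
```

```text
t: 29.5
ee_pos: [634.4, -160.2, 62.5]
ee_rot: [-3.139, -0.0, 1.393]
contact_force: [0.3, 0.5, -0.0]
gripper_width: 0.007
t: 29.6
ee_pos: [634.4, -160.2, 60.1]
ee_rot: [-3.139, -0.001, 1.393]
contact_force: [-2.2, 0.6, 2.8]
gripper_width: 0.006
```

```bash
python3 -m jog '[0,0,0,0,0,-0.4,0]';python3 -m jog '[0,0,0,0,0,-0.1,0]'
```

```text
t: 29.7
ee_pos: [634.6, -160.3, 56.5]
ee_rot: [-3.14, -0.0, 1.393]
contact_force: [-3.0, 1.3, 4.5]
gripper_width: 0.001
t: 29.8
ee_pos: [634.7, -160.3, 56.3]
ee_rot: [-3.14, -0.0, 1.393]
contact_force: [-4.5, 1.8, 8.5]
gripper_width: 0.006
```

Fully down at 8.5 N, which is the bottom stop. I'll hold it briefly, then release.

```bash
python3 -m jog '[0,0,0,0,0,-0.1,0, 0,0,0,0,0,-0.1,0, 0,0,0,0,0,-0.1,0]';python3 -m jog '[0,0,0,0,0,1,0, 0,0,0,0,0,1.5,0, 0,0,0,0,0,0.5,0]'; python3 go.py 617.8 -251 75 1.395
```

```text
t: 30.1
ee_pos: [634.7, -160.3, 56.3]
ee_rot: [-3.14, -0.0, 1.393]
contact_force: [-4.8, 0.9, 6.9]
gripper_width: 0.002
t: 30.4
ee_pos: [635.1, -160.4, 88.4]
ee_rot: [-3.141, -0.0, 1.393]
contact_force: [-0.1, -0.7, 0.6]
gripper_width: 0.004
at [ 635.1 -160.4   88.4] turn [-0.01 -0.05  0.11] shift_cm [-1.73 -9.06 -1.34] F [-0.1 -0.7  0.6] w 0.004 t 30.4
```

```bash
python3 -m jog '[0,0,0,-0.5,-2.5,0.3,0, 0,0,0,-0.5,-2.6,0,0, 0,0,0,-0.4,-2,0,0, 0,0,0,-0.2,-1,0,0, 0,0,0,-0.1,-0.5,0,0]'; python3 go.py 617.8 -251 75 1.395
```

```text
t: 30.9
ee_pos: [620.0, -248.4, 96.4]
ee_rot: [3.136, 0.001, 1.396]
contact_force: [0.0, -0.0, -0.7]
gripper_width: 0.007
at [ 620.  -248.4   96.4] turn [ 0.1   0.29 -0.04] shift_cm [-0.22 -0.26 -2.14] F [ 0.  -0.  -0.7] w 0.007 t 30.9
```

```bash
python3 -m jog '[0.1,0.3,0,-0.2,-0.25,-0.5,0, 0,0,0,0,0,-0.7,0, 0,0,0,0,0,-0.4,0]'; python3 - <<'E'
from h import *
for i in range(2): w=ctrl.capture("wrist")
crop(w,230,130,410,260,4,"wr12.png")
E
python3 go.py 617.8 -251 65 1.395
```

```text
t: 31.2
ee_pos: [618.4, -250.3, 79.9]
ee_rot: [3.141, -0.0, 1.396]
contact_force: [0.3, -0.0, -0.6]
gripper_width: 0.003
at [ 618.1 -250.    79.5] turn [-0.05 -0.04 -0.05] shift_cm [-0.03 -0.1  -1.45] F [ 0.5  0.4 -1. ] w 0.008 t 31.3
```

View pics/wr12.png

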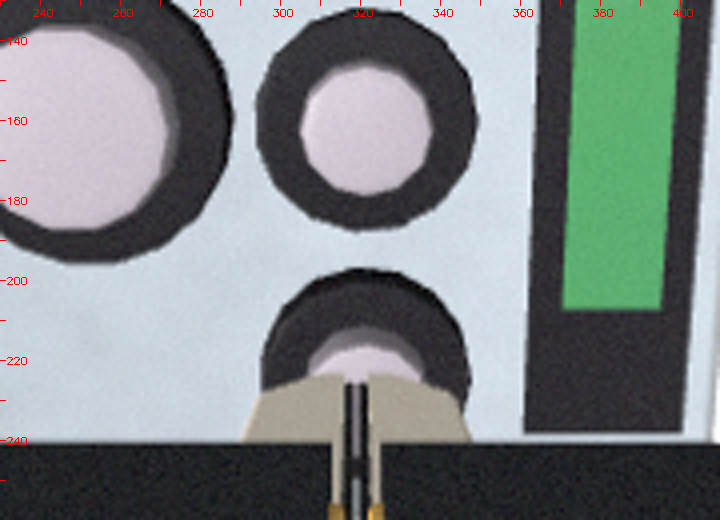

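The fingers are over the right key. The middle key at (321,162) is well clear.

```bash
python3 -m jog '[0,0,0,0,-0.1,-0.7,0, 0,0,0,0,0,-0.5,0]'; python3 -m jog '[0,0,0,0,0,-0.4,0]'; python3 -m jog '[0,0,0,0,0,-0.3,0]'
```

```text
t: 31.5
ee_pos: [618.8, -250.2, 67.3]
ee_rot: [3.142, -0.0, 1.397]
contact_force: [-1.3, -0.5, 0.9]
gripper_width: 0.004
t: 31.6
ee_pos: [618.7, -249.9, 62.7]
ee_rot: [-3.141, -0.001, 1.398]
contact_force: [-0.4, -0.6, -0.0]
gripper_width: 0.005
t: 31.7
ee_pos: [618.7, -249.9, 59.3]
ee_rot: [-3.141, -0.001, 1.398]
contact_force: [-0.9, -0.5, 3.0]
gripper_width: 0.004
```

```bash
python3 -m jog '[0,0,0,0,0,-0.35,0, 0,0,0,0,0,-0.1,0]';python3 -m jog '[0,0,0,0,0,-0.1,0, 0,0,0,0,0,-0.1,0, 0,0,0,0,0,-0.1,0]';python3 -m jog '[0,0,0,0,0,1,0, 0,0,0,0,0,1.5,0, 0,0,0,0,0,0.5,0]'; python3 go.py 634.3 -160.5 75 1.395
```

```text
t: 31.9
ee_pos: [618.8, -250.0, 56.2]
ee_rot: [-3.141, -0.0, 1.398]
contact_force: [-7.0, 2.5, 13.1]
gripper_width: 0.003
t: 32.2
ee_pos: [618.8, -250.0, 56.3]
ee_rot: [-3.141, -0.0, 1.398]
contact_force: [-4.2, 1.9, 8.1]
gripper_width: 0.004
t: 32.5
ee_pos: [618.8, -250.0, 88.0]
ee_rot: [-3.142, -0.0, 1.398]
contact_force: [1.3, -0.4, 0.4]
gripper_width: 0.006
at [ 618.8 -250.    88. ] turn [-0.02 -0.   -0.15] shift_cm [ 1.55  8.95 -1.3 ] F [ 1.3 -0.4  0.4] w 0.006 t 32.5
```

```bash
python3 -m jog '[0,0,0,0.5,2.5,0.3,0, 0,0,0,0.5,2.6,0,0, 0,0,0,0.3,2,0,0, 0,0,0,0.1,1,0,0, 0,0,0,0.1,0.6,0,0, 0,0,0,0,0.1,0,0]'; python3 go.py 634.3 -160.5 75 1.395
```

```text
t: 33.1
ee_pos: [635.8, -161.3, 95.9]
ee_rot: [3.136, 0.001, 1.396]
contact_force: [-0.6, 0.2, -0.1]
gripper_width: 0.002
at [ 635.8 -161.3   95.9] turn [ 0.13  0.31 -0.03] shift_cm [-0.15  0.08 -2.09] F [-0.6  0.2 -0.1] w 0.002 t 33.1
```

```bash
python3 -m jog '[0.1,0.3,0,-0.1,0.05,-0.8,0, 0,0,0,0,0,-0.9,0, 0,0,0,0,0,-0.5,0]'; python3 -m jog '[0,0,0,0,0,-0.5,0, 0,0,0,0,0,-0.4,0]'; python3 go.py 634.3 -160.5 62 1.395
```

```text
t: 33.4
ee_pos: [634.8, -162.9, 72.9]
ee_rot: [3.141, 0.001, 1.394]
contact_force: [0.6, 0.1, -0.3]
gripper_width: 0.007
t: 33.6
ee_pos: [633.8, -163.6, 61.6]
ee_rot: [-3.14, 0.001, 1.393]
contact_force: [-0.0, 0.9, 2.8]
gripper_width: 0.002
at [ 633.8 -163.6   61.6] turn [ 0.05 -0.07  0.12] shift_cm [0.05 0.31 0.04] F [-0.   0.9  2.8] w 0.002 t 33.6
```

```bash
python3 -m jog '[0,0,0,0,0,-0.35,0, 0,0,0,0,0,-0.25,0]';python3 -m jog '[0,0,0,0,0,-0.1,0, 0,0,0,0,0,-0.1,0, 0,0,0,0,0,-0.1,0]';python3 -m jog '[0,0,0,0,0,1,0, 0,0,0,0,0,1.5,0, 0,0,0,0,0,0.5,0]'; python3 go.py 579.3 -197 75 1.395
```

```text
t: 33.8
ee_pos: [634.0, -163.7, 56.0]
ee_rot: [-3.141, 0.001, 1.392]
contact_force: [-11.7, 4.2, 23.9]
gripper_width: 0.005
t: 34.1
ee_pos: [633.9, -163.7, 56.3]
ee_rot: [-3.14, 0.001, 1.393]
contact_force: [-4.3, 1.1, 6.8]
gripper_width: 0.003
t: 34.4
ee_pos: [634.0, -163.9, 88.4]
ee_rot: [-3.141, 0.001, 1.393]
contact_force: [0.9, -0.3, -0.0]
gripper_width: 0.005
at [ 634.  -163.9   88.4] turn [ 0.05 -0.07  0.13] shift_cm [-5.47 -3.31 -1.34] F [ 0.9 -0.3 -0. ] w 0.005 t 34.4
```

```bash
python3 -m jog '[0,0,0,-1.8,-1.1,0.2,0, 0,0,0,-1.8,-1.1,0,0, 0,0,0,-1.4,-0.8,0,0, 0,0,0,-0.4,-0.2,0,0]'; python3 go.py 578 -197 75 1.395;  python3 - <<'E'
from h import *
for i in range(2): w=ctrl.capture("wrist")
crop(w,230,130,410,260,4,"wr13.png")
E
python3 go.py 578 -197 75 1.395
```

```text
t: 34.8
ee_pos: [580.9, -196.9, 94.9]
ee_rot: [3.137, 0.002, 1.394]
contact_force: [1.0, 0.3, -0.4]
gripper_width: 0.005
at [ 580.9 -196.9   94.9] turn [0.18 0.25 0.03] shift_cm [-0.29 -0.01 -1.99] F [ 1.   0.3 -0.4] w 0.005 t 34.8
at [ 581.7 -196.5   94.8] turn [0.17 0.27 0.03] shift_cm [-0.37 -0.05 -1.98] F [1.1 0.1 0.6] w 0.008 t 34.9
```

View pics/wr13.png

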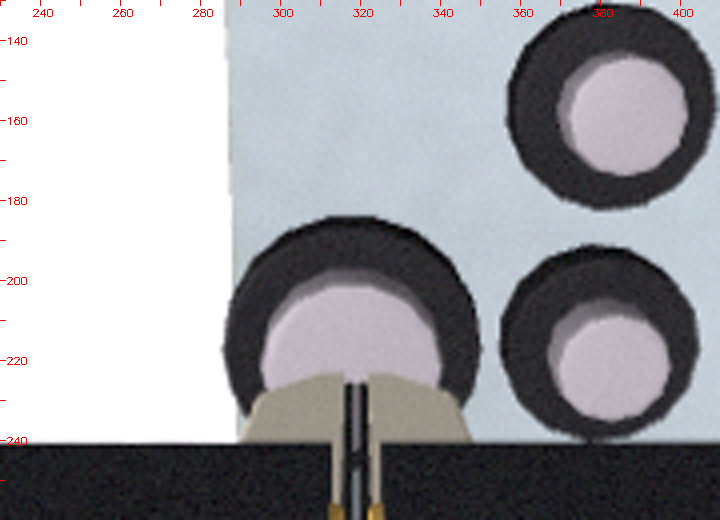

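```bash
python3 -m jog '[0.1,0.2,0,-0.1,0,-0.8,0, 0,0,0,0,0,-0.9,0, 0,0,0,0,0,-0.5,0]'; python3 -m jog '[0,0,0,0,0,-0.5,0, 0,0,0,0,0,-0.3,0]'; python3 go.py 579 -197 62 1.395
```

```text
t: 35.2
ee_pos: [582.6, -195.7, 72.2]
ee_rot: [3.138, 0.001, 1.395]
contact_force: [-0.1, 0.7, -0.9]
gripper_width: 0.008
t: 35.4
ee_pos: [582.3, -194.8, 61.8]
ee_rot: [3.14, 0.0, 1.396]
contact_force: [-0.4, -1.1, 1.8]
gripper_width: 0.004
at [ 582.3 -194.8   61.8] turn [ 0.03  0.06 -0.07] shift_cm [-0.33 -0.22  0.02] F [-0.4 -1.1  1.8] w 0.004 t 35.4
```

```bash
python3 -m jog '[0,0,0,0,0,-0.35,0, 0,0,0,0,0,-0.25,0]';python3 -m jog '[0,0,0,0,0,-0.1,0, 0,0,0,0,0,-0.1,0, 0,0,0,0,0,-0.1,0]';python3 -m jog '[0,0,0,0,0,1,0, 0,0,0,0,0,2,0, 0,0,0,0,0,3,0, 0,0,0,-2,0,3,0, 0,0,0,-3,0,0,0, 0,0,0,-3,0,0,0, 0,0,0,-1,0,0,0, 0,0,0,0,0,0,0]'; python3 - <<'E'
from h import *
for i in range(2): c=ctrl.capture("top")
crop(c,0,0,640,400,1,"t4.png"); crop(c,170,90,310,230,5,"w7.png")
crop(ctrl.capture("scene"),0,0,640,400,1,"s4.png")
s=ctrl.state(); print(s["t"],s["contact_force"],s["qd"].round(3))
E
```

```text
t: 35.6
ee_pos: [582.5, -194.8, 55.9]
ee_rot: [3.141, 0.001, 1.397]
contact_force: [-10.5, 2.8, 24.7]
gripper_width: 0.007
t: 35.9
ee_pos: [582.3, -194.8, 56.3]
ee_rot: [3.141, 0.001, 1.397]
contact_force: [-4.7, 1.8, 7.9]
gripper_width: 0.005
t: 36.7
ee_pos: [491.7, -194.8, 153.7]
ee_rot: [3.135, 0.002, 1.397]
contact_force: [0.3, 0.0, -0.2]
gripper_width: 0.005
36.85 [ 0.63627418 -0.42259463 -0.74944319] [ 0.004  0.016 -0.006 -0.001  0.001 -0.001]
```

View pics/t4.png

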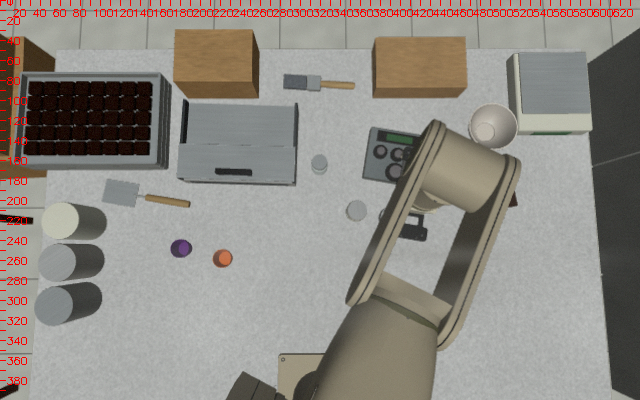

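View pics/s4.png

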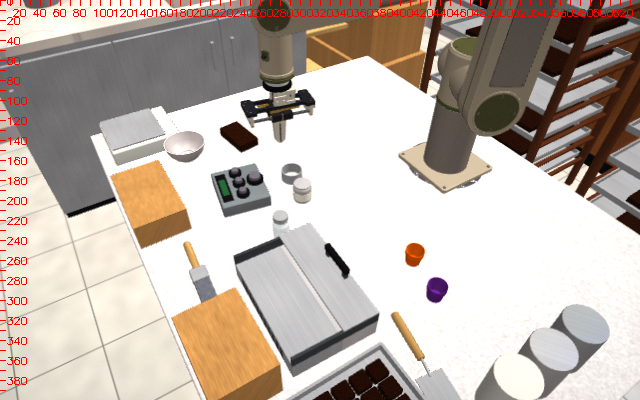

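View pics/w7.png

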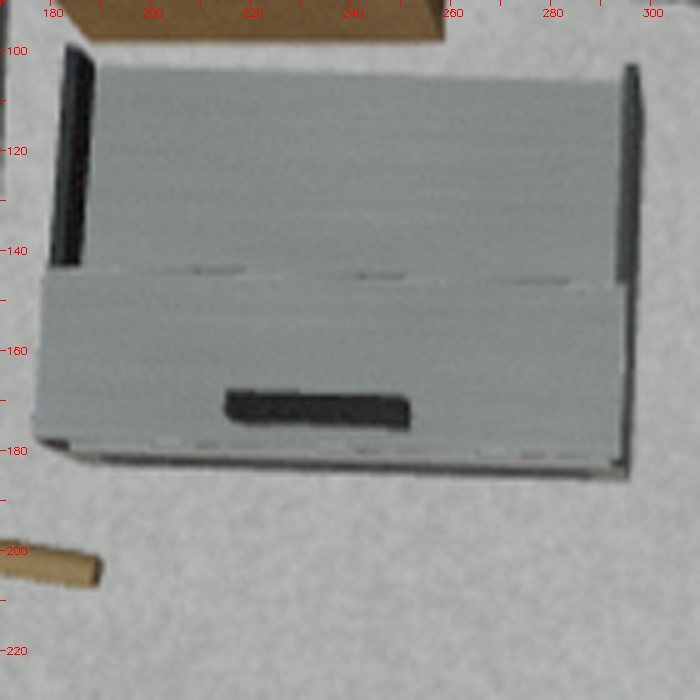

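The cover is shut with its bar at (233,171) in the top view. The bench is otherwise unchanged and the arm is clear, so I'm handing in.

```bash
python3 -c "
from bench import ctrl
print(ctrl.sign_off())"
```

```text
the job is handed in; nothing more can be done
None
```

The job is done and handed in at about 37 s, though the hand-in reports no verdict.

- **Cover and moulds:** I pushed the cover back to its stop and set the three moulds that were there upright in pockets 1, 3 and 5. I then drew the cover shut to its front stop. The top view before closing showed all three seated, and no mould was left on the bench in either camera view.
- **Cover travel:** both stops showed clearly in the wrist force, at about 40 N opening and 38 N closing. The tool moved about 104.5 mm between them, against the 105 mm expected. The last top view shows the cover still shut.
- **Keys:** I pressed left, right, left and start in that order. Each went down to its stop (tool at about 56 mm height, at least 7 N) and was held for more than 0.3 s. The tool stayed well clear of the middle key.
- **Last checks:** no bystander looked displaced in the final scene view, where the arm hides little; in the top view it covers the ring and chocolate block. The highest wrist force I read was about 49 N.
- **Disagreements and limits:** the wrist and top cameras disagreed by 2–3 mm, so I settled between them using contact readings. The second left press landed about 3 mm off centre, and the start press 3–4 mm off. The moulds cannot be seen once the cover is shut.

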